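Clamp the glued printing block in the screw press

ROBOT

A 6-joint arm with a two-finger parallel gripper is mounted at the origin on the work surface. World frame = base frame: x ahead of the robot, y to its left, z up, the work surface at z = 0. Lengths are in m, angles in rad, forces in N, time in s.
With the tool pointing down it reaches from about 0.25 to 0.775 m from the base axis. Payload 8.9 kg.
Tool frame: the origin (TCP) lies midway between the tips of the shut fingers; the grasp point (between the pads) lies 19 mm behind it; y points along the fingers, x is the direction in which the jaws open and shut, and the axes are right-handed (so a half turn about y gives the same grasp; the last joint's range is limited). The gripper opens to 85 mm and grips with 20 to 120 N. Pads are 22 mm wide; open, the fingers measure 114 mm over their backs; the gripper's body (76 mm by 85 mm) begins 54 mm behind the grasp point. The pads swing forward as they close: fully open they stand 13 mm farther back than shut.
Start: joints at [-1.486, 0.291, -0.153, 1.127, 0, 1.431], TCP at [0.117, -0.512, 0.204] pointing down, gripper open.
Joint ranges: [-2.52, 2.52], [-0.91, 1.74], [-1.3, 1.37], [-1.96, 2.02], [-1.52, 1.47], [-3.14, 3.14]. Speed limits (rad/s): [2.22, 2.22, 2.79, 3.14, 3.14, 3.14].

INTERFACE

Orientations are given as a rotation vector (axis times angle).
In Python, from bench import * gives the robot as it stands.
- The arm moves only by the shell command python3 -m inch 'ROWS' [OPENING] [FORCE]. ROWS is text: rows parted by semicolons, each of 4 numbers parted by spaces: the shift along the tool's x, y, z in mm, then the turn about the tool's y in rad. A call has 1 to 12 rows; each row is the pose to reach, as a shift and turn from the pose commanded when the call began, along the tool's axes at that moment; what a row does not reach only later rows make up. A row lasts 1/12 s, in which the tool goes at most 41.7 mm and 7.16 degrees, less where a joint would pass 70% of its speed; a pose out of reach is approached as far as the arm can. A call with a gripper value outside its range is refused whole. OPENING is the finger opening in mm, from 0 to 85.4, set as the call begins (- or left out, the last holds). The fingers move at their own pace and stop on an object; FORCE is the grip in N (left out, the last holds). Time passes only in rows, so rows that repeat a pose let the fingers close. It gives the time, the measured TCP pose, the force and the opening at its end, in the units of the state.
- get_obs(): the state, without advancing time (a new reading comes with each control period).
- capture(name): name is "side" or "top" or "wrist"; returns the picture (420x560x3 uint8, red, green, blue); there is no depth.
- calibration(name): a dict with "intrinsics" (3x3 intrinsics, pixels), "world_from_camera" (4x4, takes a point from camera to world coordinates). Camera axes: x right, y up, looking along -z (the intrinsics and any distortion apply to the point x, -y, -z); pixel columns grow to the right and rows downward; lengths in m; the calibration is good to about 2 mm. The wrist camera is an equidistant fisheye: a pixel r from the principal point sees the ray r / f radians off the axis. A picture is of the moment at which its call begins: read the wrist's pose just before it. calibration takes no time and is no camera call; for the wrist camera it gives the pose at the moment of the call.
- job_done(): hands the job in, once; it reports no verdict.
The state is a dict: "time_s": time; "q": joint angles; "dq": joint speeds; "joint_torque": joint torques, N m; "tool_pos": TCP position; "tcp_rot": TCP orientation; "force": force on the tool from outside, world axes, zero at the start; "moment": the same for the moment, N m; "opening": finger opening in m.
Only numpy, scipy, OpenCV 4.12 (cv2) and the standard library are available. Lean on these libraries where they do the work, as an engineer would, in place of code of your own. Each camera call takes 0.05 s, during which the arm holds its last target.

TASK

The long printing block has just been glued: take it to the screw press and slide it end-first along the bed, gently, fully home against the stop under the screw. Then wind the wing knob clockwise until the foot just touches the block, add one quarter of a turn and no more, and let go, leaving everything else on the table where it is.

Things in the scene. Friction and masses are not known exactly. Their poses are not given: they have to be found in the camera images.
- long_block_center (a point): centre (half-way up) of the long printing block: plain wood on a darker carved plate, 160 x 50 x 30 mm, the longest of three blocks lying side by side on the table; x along its length, z up; both ends alike; about 0.16 kg
- long_block: the same long block, origin at the centre of its underside
- press: grey cast screw press bolted to the table. Origin on the table directly under the vertical screw axis; z up; the block goes in along the press's +x, 125 mm of it staying in front of the screw axis. Column at the back, x 58 to 92 mm
- home (a point): fixed point of the press where the block's centre lies when fully home: 45 mm in front of the screw axis, 27 mm above the table (bed top 12 mm); axes as the press
- mouth (a point): middle of the channel's mouth at bed height, 35 mm in front of the screw axis. Two fences 53 mm apart (block 50 mm), 16 mm high above the bed, run from 20 mm in front of the axis to the stop; from them lips flare outwards to this mouth, 62 mm apart there. Bed 66 mm wide from 23 mm in front of the axis backwards
- bed_end (a point): front end of the bed's tongue, at bed height, 86 mm in front of the screw axis; the tongue is 36 mm wide, narrower than the block, so fingers can straddle it
- top_front (a point): front end of the press's overhead arm, 22 mm in front of the screw axis, at the arm's top (89 mm above the table); the arm is 30 mm wide, the nut boss on the axis 36 mm across with its underside 64 mm above the table
- stop: low steel stop plate at the end of the channel, 6 mm thick, 53 mm wide, 18 mm high above the bed; origin in the middle of the foot of its front face, which looks to -x
- spindle: screw spindle carrying the wing knob and the foot; slides straight down 20 mm per full clockwise turn (3.18 mm per rad), never turns itself; origin at the wing's centre on the screw axis, 128 mm above the table when the knob reads 0. The brass foot, 20 mm across, hangs under the arm 1.7 to 8.2 mm above the block's top at the start: set anew each time, not known beforehand
- knob_grip (a point): centre of the wing knob: a flat bar 64 mm long (its x), 12 mm thick (its y), 24 mm high, on the screw axis; pinch it across its 12 mm and twist; it sinks as it turns. The foot is sprung and turns with it, rubbing on the block: turning takes about 0.2 N m free and, from the touch on, 0.15 to 0.4 N m more per quarter turn (held still, less is felt, but it still climbs from the touch on). It stays where it is left
- knob (a joint): angle of the wing knob, rad, grows clockwise seen from above; at 0 the bar lies along the press's x, at value q it has turned by q clockwise from there; turns up to 8
- short_block: another printing block, same make, 100 x 50 x 30 mm; leave alone
- wide_block: another printing block, same make, 110 x 66 x 30 mm; leave alone
- weight: turned steel pattern weight, 60 mm across, 52 mm high; leave alone
- spool: wooden thread spool, 38 mm across, 52 mm high; leave alone
- tape: cardboard tape ring, 84 mm across, 24 mm high, lying flat; leave alone
- mug: white mug, 80 mm across, 90 mm high, its handle to its own +y; leave alone
- shears: tailor's shears lying flat, about 210 mm long along x (blades to +x), 11 mm high; origin near the pivot; leave alone
There are look-alikes about, which are no part of the job. Leave any blue, green or yellow look-alike of the long_block alone.

How it is judged:
By the outcome, as a careful person would: the job done as asked, in the order asked, and still so for the second after the job is handed in, with the robot touching nothing.
It also fails if it takes over 72 s, if anything falls off the work surface, if the arm or the gripper's body presses on something with over 40 N, if the wrist force passes 120 N, or if a joint passes its speed limit or range.

## Working session

There is one attempt and no reset: what is moved stays moved. The work goes in short steps, Python scripts to look and compute and a shell command to move; the robot and the scene stay as the last step left them, time stands still between calls to the robot, and variables do not carry over. Pictures are saved under pics/ and viewed, and the job is handed in when it is done.

```bash
ls; mkdir -p pics; python3 - <<'E'
from bench import *
import cv2
o=get_obs(); print({k:(v if not hasattr(v,'round') else v) for k,v in o.items()})
for n in ["side","top","wrist"]:
    c=calibration(n); print(n,c)
    cv2.imwrite(f"pics/{n}0.png",cv2.cvtColor(capture(n),cv2.COLOR_RGB2BGR))
E
```

```text
pics
{'time_s': 0.0, 'q': array([-1.48630727e+00,  2.91263852e-01, -1.54138819e-01,  1.12672882e+00,
        1.83824435e-05,  1.43151431e+00]), 'dq': array([-7.82290020e-04,  1.86535371e-04,  1.78546120e-04, -4.04837929e-04,
        1.01793233e-03, -7.51209641e-05]), 'joint_torque': array([ 1.16838492e-03, -5.37135279e+01,  3.31380522e+01,  1.53761631e-02,
       -1.18752237e-04,  7.08761434e-06]), 'tool_pos': array([ 0.11647914, -0.51141034,  0.20343622]), 'tcp_rot': array([-1.3057557 ,  1.04338791, -1.0418759 ]), 'force': array([ 0.60254685,  0.84514977, -0.18464932]), 'moment': array([-0.05742307,  0.03426253, -0.04368106]), 'opening': 0.08549134147549194}
side {'intrinsics': array([[538.08790465,   0.        , 275.1462921 ],
       [  0.        , 538.08790465, 211.03601134],
       [  0.        ,   0.        ,   1.        ]]), 'world_from_camera': array([[-0.7671098 ,  0.42921187, -0.47678058, -0.2109046 ],
       [-0.64151356, -0.51126526,  0.57189876,  0.81932696],
       [ 0.00170439,  0.74457035,  0.66754182,  1.13005709],
       [ 0.        ,  0.        ,  0.        ,  1.   
[... 193 characters left out ...]
om_camera': array([[ 0.00410144,  0.98982821, -0.1422086 ,  0.27259565],
       [-0.99998858,  0.00440871,  0.0018457 , -0.0599818 ],
       [ 0.00245388,  0.1421994 ,  0.98983499,  1.67827546],
       [ 0.        ,  0.        ,  0.        ,  1.        ]])}
wrist {'intrinsics': array([[325.1922621 ,   0.        , 276.54583806],
       [  0.        , 325.1922621 , 210.71621852],
       [  0.        ,   0.        ,   1.        ]]), 'world_from_camera': array([[ 0.22227386,  0.92146224,  0.31859326,  0.20007033],
       [-0.97498295,  0.21061013,  0.07107477, -0.49329045],
       [-0.00160625, -0.32642106,  0.9452231 ,  0.37380587],
       [ 0.        ,  0.        ,  0.        ,  1.        ]])}
```

View pics/side0.png

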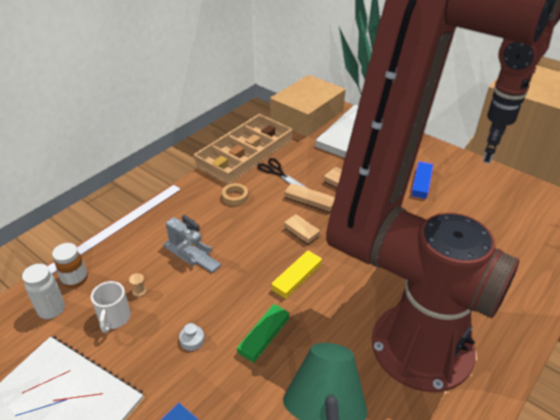

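View pics/top0.png

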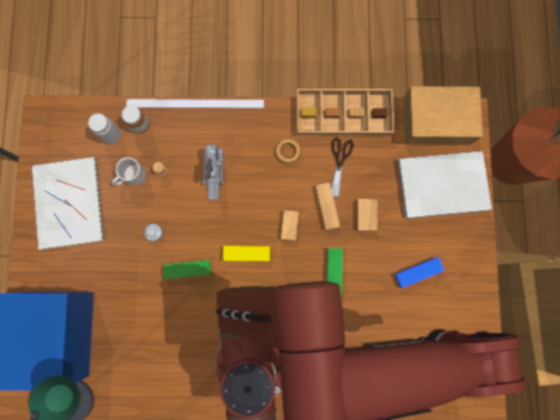

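View pics/wrist0.png

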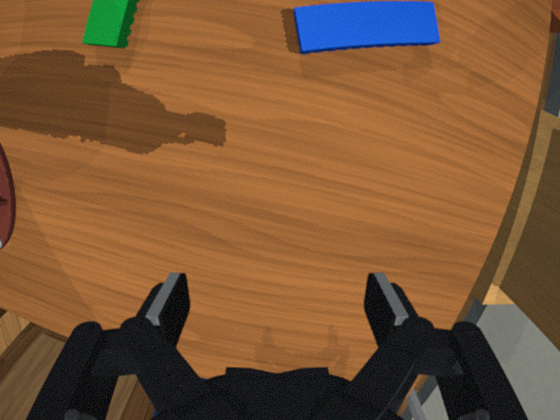

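```bash
cat > h.py <<'E'
import numpy as np, cv2
from bench import *
from scipy.spatial.transform import Rotation as R
def ray(n,uv,c=None):
    c=c or calibration(n);K=c["intrinsics"];T=c["world_from_camera"]
    x=(uv[0]-K[0,2])/K[0,0];y=(uv[1]-K[1,2])/K[1,1]
    if n=="wrist":
        r=np.hypot(x,y);s=np.sin(r)/r if r>1e-9 else 1;d=np.array([x*s,-y*s,-np.cos(r)])
    else: d=np.array([x,-y,-1.])
    d=T[:3,:3]@d
    return T[:3,3],d/np.linalg.norm(d)
def onz(n,uv,z,c=None):
    p,d=ray(n,uv,c);return p+d*(z-p[2])/d[2]
def proj(n,P,c=None):
    c=c or calibration(n);K=c["intrinsics"];T=c["world_from_camera"]
    q=T[:3,:3].T@(np.asarray(P)-T[:3,3]);x,y,z=q[0],-q[1],-q[2]
    if n=="wrist":
        th=np.arctan2(np.hypot(x,y),z);r=np.hypot(x,y);x,y=x/r*th,y/r*th
    else: x,y=x/z,y/z
    return np.array([K[0,0]*x+K[0,2],K[1,1]*y+K[1,2]])
def two(n1,a,n2,b):
    p,d=ray(n1,a);q,e=ray(n2,b)
    A=np.stack([d,-e],1);s=np.linalg.lstsq(A,q-p,rcond=None)[0]
    u,v=p+s[0]*d,q+s[1]*e
    return (u+v)/2,np.linalg.norm(u-v)
def tool():
    o=get_obs();return np.array(o["tool_pos"]),R.from_rotvec(o["tcp_rot"]).as_matrix(),o
def save(n,name):
    c=calibration(n);im=capture(n);cv2.imwrite(f"pics/{name}.png",cv2.cvtColor(im,cv2.COLOR_RGB2BGR));return im,c
E
python3 - <<'E'
from h import *
p,Rm,o=tool();print(Rm.round(3))
im=cv2.imread("pics/top0.png")
a=cv2.resize(im[120:280,180:400],None,fx=3.6,fy=3.6,interpolation=cv2.INTER_CUBIC);cv2.imwrite("pics/topc.png",a)
im=cv2.imread("pics/side0.png")
a=cv2.resize(im[140:300,140:360],None,fx=3.6,fy=3.6,interpolation=cv2.INTER_CUBIC);cv2.imwrite("pics/sidec.png",a)
E
```

```text
[[ 0.222 -0.     0.975]
 [-0.975  0.001  0.222]
 [-0.001 -1.     0.   ]]
```

View pics/topc.png

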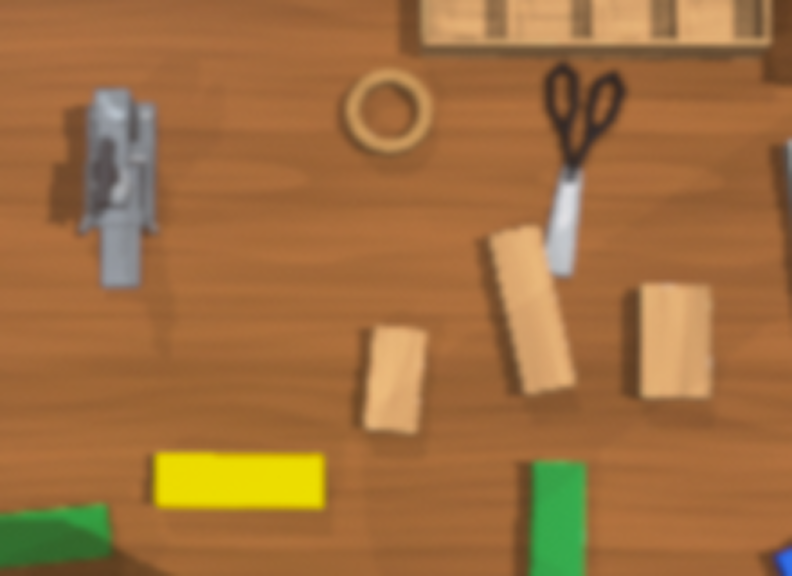

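View pics/sidec.png

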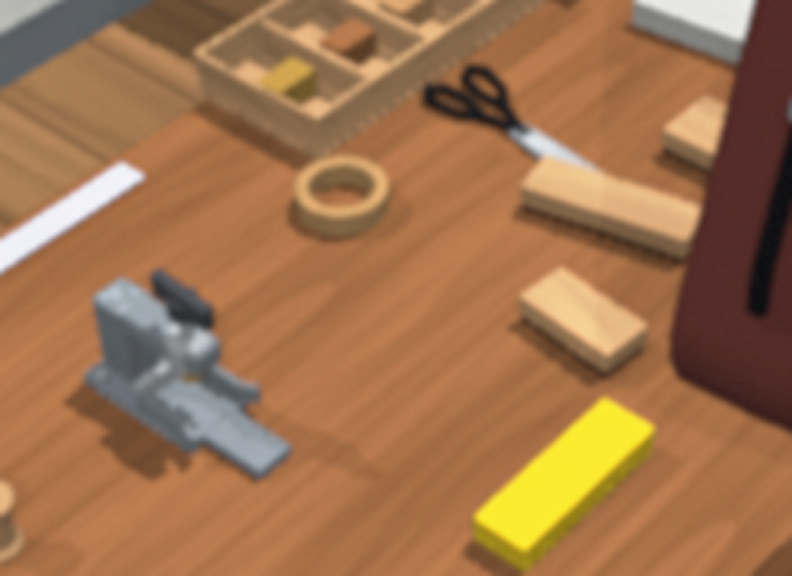

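```bash
python3 - <<'E'
from h import *
im=cv2.imread("pics/top0.png");hsv=cv2.cvtColor(im,cv2.COLOR_BGR2HSV)
print(hsv[206,328],hsv[206,300],hsv[172,213],hsv[190,214])
m=cv2.inRange(hsv,(8,40,165),(22,150,255));m[:175]=0;m[245:]=0;m[:,:270]=0;m[:,385:]=0
cs,_=cv2.findContours(m,cv2.RETR_EXTERNAL,cv2.CHAIN_APPROX_NONE)
for c in cs:
    if cv2.contourArea(c)<60: continue
    P=np.array([onz("top",q[0],0.03)[:2] for q in c])*1000
    r=cv2.minAreaRect(P.astype(np.float32)); print(c.mean(0),r)
    b=cv2.boxPoints(r);print(b.round(1).tolist())
# press
for uv in [(206,196),(208.5,200),(218,200),(209,183),(219,183)]: print(uv,onz("top",uv,0.012).round(4))
a=cv2.resize(im[135:215,180:250],None,fx=7.2,fy=7.2,interpolation=cv2.INTER_CUBIC);cv2.imwrite("pics/press.png",a)
E
```

```text
[ 16 126 219] [ 13 165 170] [110   5 170] [109  14 148]
[[289.43373494 224.72289157]] ((471.3411560058594, -120.74649047851562), (53.81774139404297, 104.14099884033203), 84.41537475585938)
[[416.8999938964844, -142.5], [520.5, -152.60000610351562], [525.7999877929688, -99.0], [422.1000061035156, -88.9000015258789]]
[[367.32653061 213.98979592]] ((509.767333984375, -393.093994140625), (69.70291900634766, 113.50137329101562), 88.79095458984375)
[[452.29998779296875, -426.70001220703125], [565.7999877929688, -429.1000061035156], [567.2000122070312, -359.3999938964844], [453.79998779296875, -357.1000061035156]]
[[327.7699115  205.22123894]] ((540.619873046875, -253.81674194335938), (164.93463134765625, 54.28791427612305), 12.453564643859863)
[[454.20001220703125, -245.10000610351562], [465.8999938964844, -298.1000061035156], [627.0, -262.5], [615.2999877929688, -209.5]]
(206, 196) [0.5738 0.1737 0.012 ]
(208.5, 200) [0.5596 0.1645 0.012 ]
(218, 200) [0.5597 0.1311 0.012 ]
(209, 183) [0.6206 0.1642 0.012 ]
(219, 183) [0.6208 0.1288 0.012 ]
```

View pics/press.png

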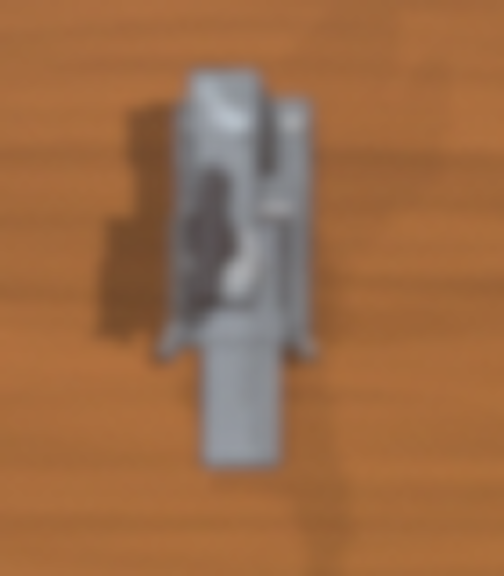

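Candidates for the plain wooden blocks, in top-view pixels: (289,225) measures 104×54 mm (short), (367,214) 113×70 mm (wide), and (328,205) 165×54 mm. The last one fits the 160×50 mm long block, and the crop shows it as plain wood. The blue, green and yellow ones are decoys. I'll hover over its near end.

```bash
python3 -m inch '-10 2 25 0;-22 6 60 0;-35 10 95 0;-48 14 130 0;-62 18 167 0;-76 24 204 0;-90 30 241 0;-104 36 278 0;-118 42 315 0;-132 48 352 0;-145 54 389 0;-158 54 425 0'
python3 -m inch '0 0 0 0;0 0 0 0;0 0 0 0'
python3 - <<'E'
from h import *
p,Rm,o=tool();print(p,Rm.round(3),o["force"],o["moment"])
save("wrist","w1")
E
```

```text
time_s: 1.15
tool_pos: [0.4968, -0.2615, 0.1487]
tcp_rot: [-1.307, 1.044, -1.041]
force: [0.1, -0.7, 1.3]
opening: 0.085
time_s: 1.4
tool_pos: [0.4955, -0.2633, 0.1497]
tcp_rot: [-1.307, 1.043, -1.042]
force: [0.3, 0.0, 0.4]
opening: 0.0852
[ 0.49553407 -0.26329669  0.14966065] [[ 0.223 -0.001  0.975]
 [-0.975  0.     0.223]
 [-0.    -1.    -0.001]] [0.29234454 0.03178086 0.3998047 ] [-0.01080014 -0.04553499  0.04490041]
```

View pics/w1.png

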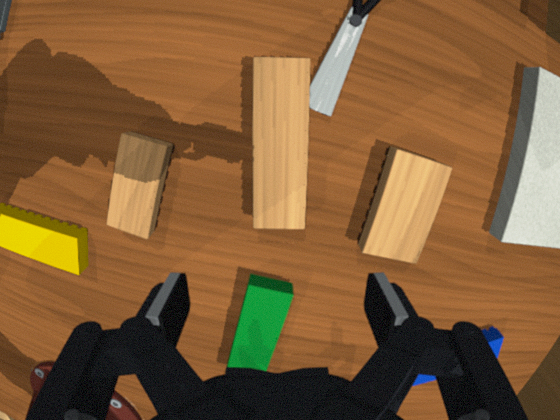

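Wrist view: the long block spans from (253,57) to (305,229), with the shears' blade tip beside it at (320,108). The short block is at (140,185), the wide one at (405,205), and the green decoy at (260,320).

```bash
python3 - <<'E'
from h import *
p,Rm,o=tool();c=calibration("wrist")
im=cv2.imread("pics/w1.png");hsv=cv2.cvtColor(im,cv2.COLOR_BGR2HSV)
m=cv2.inRange(hsv,(8,30,165),(24,125,255));m[:,:245]=0;m[:,316:]=0;m[:45]=0;m[245:]=0
cs,_=cv2.findContours(m,cv2.RETR_EXTERNAL,cv2.CHAIN_APPROX_NONE)
k=max(cs,key=cv2.contourArea)
P=np.array([onz("wrist",q[0],0.03,c)[:2] for q in k])*1000
r=cv2.minAreaRect(P.astype(np.float32));print(r)
b=cv2.boxPoints(r);print(b)
a=np.deg2rad(r[2]) if r[1][0]>r[1][1] else np.deg2rad(r[2]-90);L=np.array([np.cos(a),np.sin(a)]);print("dir",L,np.degrees(a))
g=np.array(r[0])/1000-0.045*L
d=Rm.T@(np.array([g[0],g[1],0.003])-p);print("shift mm",d*1000,"toolz ang",np.degrees(np.arctan2(Rm[1,2],Rm[0,2])))
# shear corner
print(onz("wrist",(311,108),0.005,c),onz("wrist",(329,115),0.005,c))
E
```

```text
((541.5883178710938, -272.09527587890625), (151.61219787597656, 18.381103515625), 12.348523139953613)
[[ 465.57056 -279.32907]
 [ 469.50146 -297.28494]
 [ 617.6061  -264.86148]
 [ 613.6752  -246.90561]]
dir [0.97686481 0.21385776] 12.348523139953613
shift mm [ 18.06831837 146.8152069   -1.45078248] toolz ang 12.796486788513912
[ 0.58108612 -0.27848408  0.005     ] [ 0.57879318 -0.29704349  0.005     ]
```

```bash
python3 - <<'E'
from h import *
p,Rm,o=tool();c=calibration("wrist")
im=cv2.imread("pics/w1.png");hsv=cv2.cvtColor(im,cv2.COLOR_BGR2HSV)
print(hsv[143,265],hsv[143,240],hsv[200,280],hsv[235,300],hsv[143,300])
m=cv2.inRange(hsv,(8,30,185),(24,152,255));m[:,:245]=0;m[:,314:]=0;m[:45]=0;m[245:]=0
m=cv2.morphologyEx(m,cv2.MORPH_OPEN,np.ones((5,5)))
cs,_=cv2.findContours(m,cv2.RETR_EXTERNAL,cv2.CHAIN_APPROX_NONE)
k=max(cs,key=cv2.contourArea);print(cv2.boundingRect(k))
P=np.array([onz("wrist",q[0],0.03,c)[:2] for q in k])*1000
r=cv2.minAreaRect(P.astype(np.float32));print(r)
a=np.deg2rad(r[2]) if r[1][0]>r[1][1] else np.deg2rad(r[2]-90);L=np.array([np.cos(a),np.sin(a)]);print("dir",L,np.degrees(a))
for uv in [(253,57),(310,58),(305,229),(253,229)]: print(onz("wrist",uv,0.03,c))
g=np.array(r[0])/1000-0.045*L
d=Rm.T@(np.array([g[0],g[1],0.003])-p);print("shift mm",d*1000)
E
```

```text
[ 15 127 201] [ 13 163 102] [ 17 125 218] [ 13 167 136] [ 17 128 224]
(254, 58, 56, 171)
((541.723388671875, -257.44256591796875), (158.50770568847656, 48.573543548583984), 12.013145446777344)
dir [0.97809987 0.2081361 ] 12.013145446777344
[ 0.61415298 -0.21620629  0.03      ]
[ 0.62449226 -0.26470158  0.03      ]
[ 0.46873822 -0.29847267  0.03      ]
[ 0.4575944  -0.24950068  0.03      ]
shift mm [  3.54606595 146.81766734   1.92917286]
```

```bash
python3 -m inch '1 20 1 0.012;2 55 2 0.012;3 90 2 0.012;3.5 115 2 0.012;3.5 130 2 0.012;3.5 140 2 0.012;3.5 145.5 2 0.012;3.5 145.5 2 0.012'
python3 -m inch '0 0 0 0;0 0 0 0;0 0 0 0;0 0 0 0;0 0 0 0;0 0 0 0;0 0 0 0;0 0 0 0' 30 50
python3 - <<'E'
from h import *
p,Rm,o=tool();print(p,o["opening"],o["force"],o["moment"]);save("wrist","w2")
E
```

```text
time_s: 2.12
tool_pos: [0.4978, -0.2669, 0.0041]
tcp_rot: [-1.302, 1.053, -1.052]
force: [-0.9, 0.0, -0.4]
opening: 0.0854
time_s: 2.78
tool_pos: [0.4986, -0.2665, 0.0046]
tcp_rot: [-1.302, 1.052, -1.052]
force: [0.6, 0.7, -0.3]
opening: 0.0303
[ 0.49862527 -0.2664653   0.00455215] 0.030323353293998136 [ 0.55497105  0.65689438 -0.28471531] [ 0.02539514 -0.01990985  0.00099952]
```

View pics/w2.png

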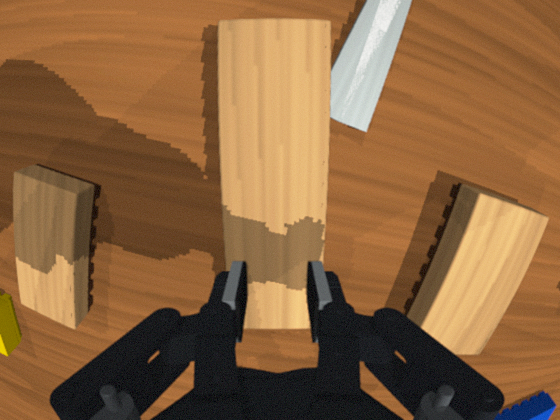

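```bash
python3 - <<'E'
from h import *
p,Rm,o=tool();c=calibration("wrist")
for y in (0,-19,-40):
  for x in (-25,-15,0,15,25):
    print(y,x,proj("wrist",p+Rm@(np.array([x,y,0])/1000),c).round(0), (p+Rm@(np.array([x,y,0])/1000))[2].round(3))
for uv in [(219,20),(330,20),(325,235),(223,235),(226,262),(325,262),(310,327),(245,327)]:
  print(uv,onz("wrist",uv,0.03,c).round(4))
save("side","s2");im=save("top","t2")[0]
im=cv2.imread("pics/s2.png");cv2.imwrite("pics/s2c.png",cv2.resize(im[130:300,260:480],None,fx=3.5,fy=3.5))
E
```

```text
0 -25 [233. 254.] 0.005
0 -15 [250. 254.] 0.005
0 0 [276. 254.] 0.005
0 15 [301. 254.] 0.005
0 25 [318. 254.] 0.005
-19 -25 [229. 269.] 0.024
-19 -15 [247. 270.] 0.024
-19 0 [276. 270.] 0.024
-19 15 [304. 270.] 0.024
-19 25 [322. 270.] 0.024
-40 -25 [223. 291.] 0.045
-40 -15 [244. 291.] 0.045
-40 0 [275. 292.] 0.045
-40 15 [307. 291.] 0.045
-40 25 [328. 291.] 0.045
(219, 20) [ 0.6146 -0.2162  0.03  ]
(330, 20) [ 0.6248 -0.2638  0.03  ]
(325, 235) [ 0.5262 -0.2853  0.03  ]
(223, 235) [ 0.5156 -0.2366  0.03  ]
(226, 262) [ 0.5012 -0.2403  0.03  ]
(325, 262) [ 0.5118 -0.2893  0.03  ]
(310, 327) [ 0.4692 -0.2928  0.03  ]
(245, 327) [ 0.4614 -0.2567  0.03  ]
```

View pics/s2c.png

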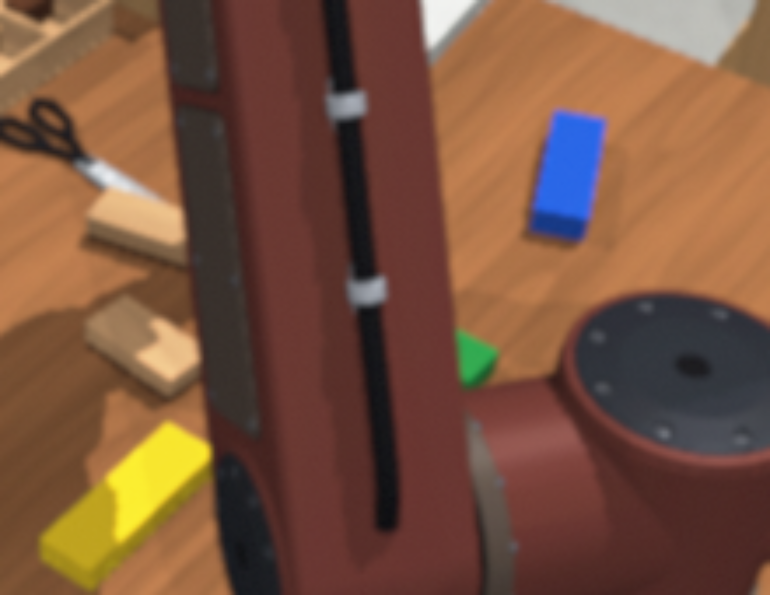

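```bash
python3 - <<'E'
from h import *
im=cv2.imread("pics/w2.png");cv2.imwrite("pics/w2c.png",cv2.resize(im[200:360,180:380],None,fx=3.8,fy=3.7,interpolation=cv2.INTER_CUBIC))
im=cv2.imread("pics/w1.png");cv2.imwrite("pics/w1c.png",cv2.resize(im[250:410,120:440],None,fx=2.4,fy=2.4,interpolation=cv2.INTER_CUBIC))
E
```

```text
(no output)
```

View pics/w2c.png

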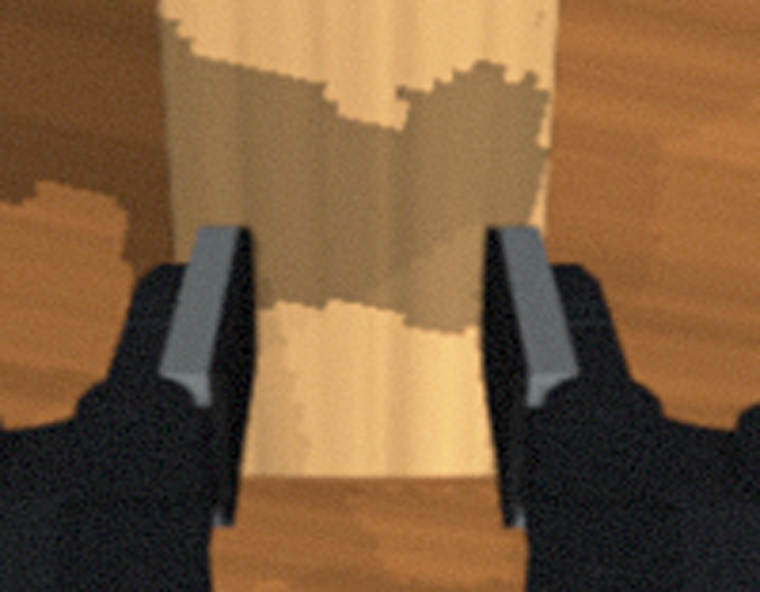

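```bash
python3 - <<'E'
from h import *
p,Rm,o=tool();c=calibration("wrist")
for x in (-15,-42.5):
 for y in (0,-10,-13,-20,-30,-40,-50):
  print(x,y,[proj("wrist",p+Rm@(np.array([x,y,z])/1000),c).round(0).tolist() for z in (11,0,-11)])
T=c["world_from_camera"];print(Rm.T@(T[:3,3]-p),Rm.T@T[:3,:3])
E
```

```text
-15 0 [[249.0, 237.0], [250.0, 254.0], [251.0, 270.0]]
-15 -10 [[248.0, 244.0], [249.0, 262.0], [249.0, 279.0]]
-15 -13 [[248.0, 246.0], [248.0, 264.0], [249.0, 281.0]]
-15 -20 [[246.0, 252.0], [247.0, 271.0], [248.0, 288.0]]
-15 -30 [[245.0, 261.0], [246.0, 280.0], [247.0, 298.0]]
-15 -40 [[243.0, 271.0], [244.0, 291.0], [245.0, 310.0]]
-15 -50 [[241.0, 283.0], [242.0, 303.0], [243.0, 322.0]]
-42.5 0 [[202.0, 236.0], [204.0, 253.0], [206.0, 269.0]]
-42.5 -10 [[199.0, 243.0], [201.0, 261.0], [202.0, 278.0]]
-42.5 -13 [[198.0, 246.0], [199.0, 264.0], [201.0, 280.0]]
-42.5 -20 [[195.0, 251.0], [197.0, 270.0], [199.0, 287.0]]
-42.5 -30 [[190.0, 260.0], [193.0, 279.0], [195.0, 297.0]]
-42.5 -40 [[185.0, 270.0], [188.0, 289.0], [191.0, 308.0]]
-42.5 -50 [[180.0, 281.0], [183.0, 301.0], [186.0, 320.0]]
[ 0.00059015 -0.17026642  0.08556889] [[ 9.99999822e-01 -4.81513637e-04  3.53168268e-04]
 [ 4.91072440e-04  3.26623888e-01 -9.45154270e-01]
 [ 3.39751478e-04  9.45154275e-01  3.26624066e-01]]
```

View pics/w1c.png

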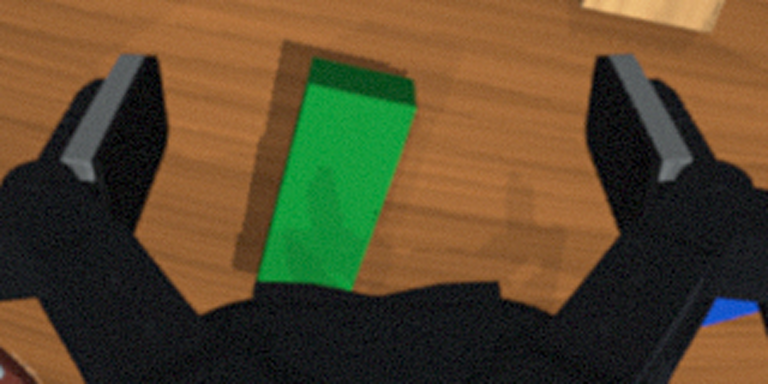

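The fingers closed to 30 mm with nothing between them. By ray geometry the tips sit about 30 mm behind the nominal TCP, so they are above the block. I'll open and go lower in steps, watching the force.

```bash
python3 -m inch '0 0 0 0;0 0 0 0;0 0 0 0;0 0 0 0;0 0 0 0;0 0 0 0' 85 50
python3 -m inch '0 4 0 0;0 8 0 0;0 10 0 0;0 12 0 0;0 12 0 0'
python3 - <<'E'
from h import *
save("wrist","w3")
E
```

```text
time_s: 3.43
tool_pos: [0.4986, -0.2665, 0.0045]
tcp_rot: [-1.302, 1.052, -1.052]
force: [0.2, -0.8, -0.6]
opening: 0.0849
time_s: 3.85
tool_pos: [0.4982, -0.2663, -0.0081]
tcp_rot: [-1.302, 1.053, -1.051]
force: [0.0, -0.1, 0.2]
opening: 0.0848
```

View pics/w3.png

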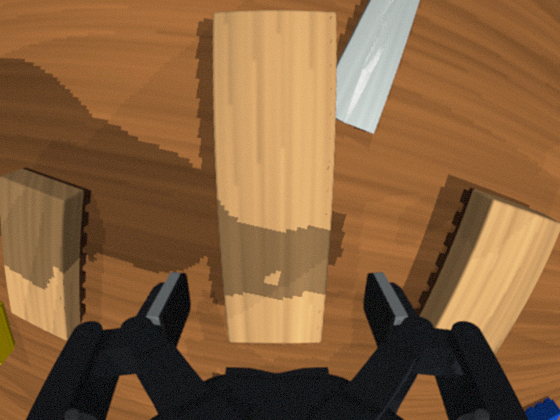

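```bash
python3 -m inch '0 4 0 0;0 8 0 0;0 11 0 0;0 14 0 0;0 15 0 0;0 15 0 0'
python3 -m inch '0 0 0 0;0 0 0 0;0 0 0 0;0 0 0 0;0 0 0 0;0 0 0 0;0 0 0 0;0 0 0 0' 40 50
python3 - <<'E'
from h import *
p,Rm,o=tool();print(p,o["opening"],o["force"],o["moment"])
save("wrist","w4")
E
```

```text
time_s: 4.4
tool_pos: [0.4983, -0.2663, -0.0229]
tcp_rot: [-1.302, 1.052, -1.051]
force: [-0.3, -0.1, 0.6]
opening: 0.085
time_s: 5.07
tool_pos: [0.4989, -0.2667, -0.0221]
tcp_rot: [-1.302, 1.051, -1.052]
force: [0.5, 0.9, 5.5]
opening: 0.0493
[ 0.49886473 -0.26667686 -0.02212988] 0.04931095783278916 [0.50521861 0.90519674 5.5340429 ] [0.20332291 0.13930734 0.040553  ]
```

View pics/w4.png

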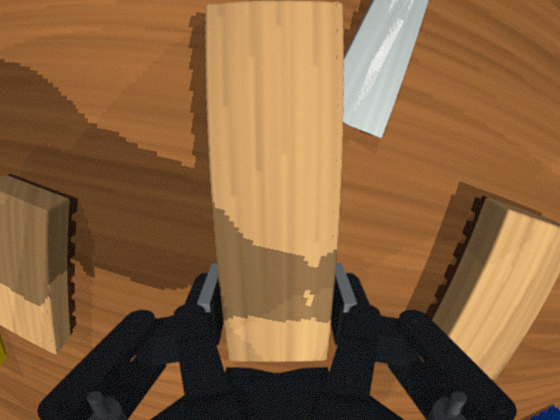

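```bash
python3 -m inch '0 -2 0 0;0 -5 0 0;0 -10 0 0;0 -18 0 0;0 -30 0 0;0 -45 0 0;0 -62 0 0;0 -80 0 0;0 -95 0 0;0 -105 0 0;0 -105 0 0'
python3 - <<'E'
from h import *
p,Rm,o=tool();print(p,o["opening"],o["force"],o["moment"])
save("wrist","w5")
E
```

```text
time_s: 6.03
tool_pos: [0.4999, -0.2674, 0.085]
tcp_rot: [-1.302, 1.048, -1.055]
force: [-0.2, -0.0, -1.8]
opening: 0.049
[ 0.49988948 -0.26736884  0.08501588] 0.048982080815474116 [-0.24606695 -0.03901733 -1.8128295 ] [-0.00549727  0.09870933  0.01871957]
```

View pics/w5.png

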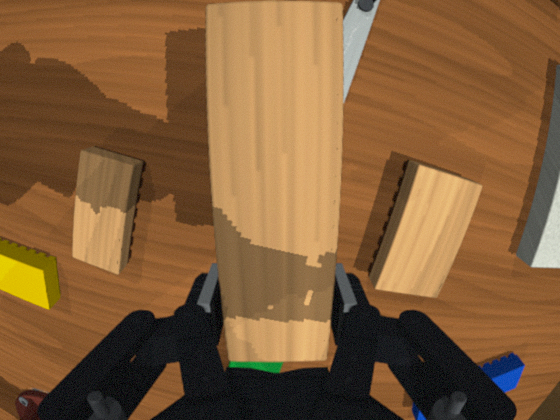

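```bash
python3 -m inch '-10 0 0 0;-35 0 1 0;-70 0 3 0;-108 0 5 0;-147 0 7 0.02;-187 0 9 0.05;-227 0 11 0.08;-267 0 13 0.11;-307 0 15 0.14;-347 0 17 0.17;-387 0 18 0.19;-419 0 19 0.21'
python3 -m inch '0 0 0 0;0 0 0 0;0 0 0 0'
python3 - <<'E'
from h import *
p,Rm,o=tool();print(p,Rm.round(3),o["opening"],o["force"],o["moment"])
save("wrist","w6");save("top","t6");save("side","s6")
im=cv2.imread("pics/t6.png");cv2.imwrite("pics/t6c.png",cv2.resize(im[120:260,150:290],None,fx=4.2,fy=4.2,interpolation=cv2.INTER_CUBIC))
E
```

```text
time_s: 7.08
tool_pos: [0.4289, 0.1072, 0.0815]
tcp_rot: [-1.213, 1.188, -1.144]
force: [-0.0, -0.4, -1.5]
opening: 0.049
time_s: 7.33
tool_pos: [0.4317, 0.1027, 0.0822]
tcp_rot: [-1.209, 1.192, -1.153]
force: [0.1, 0.2, -1.3]
opening: 0.0491
[0.43173879 0.10270237 0.08220191] [[ 0.045 -0.002  0.999]
 [-0.999  0.03   0.045]
 [-0.031 -1.    -0.001]] 0.049064309111214365 [ 0.05236595  0.18563543 -1.26315501] [-0.09817243  0.06666062  0.03148206]
```

View pics/w6.png

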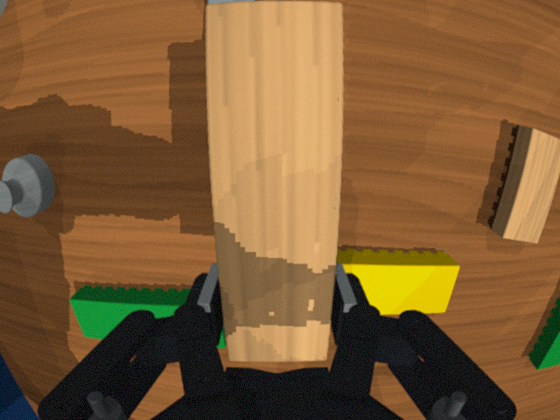

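View pics/t6c.png

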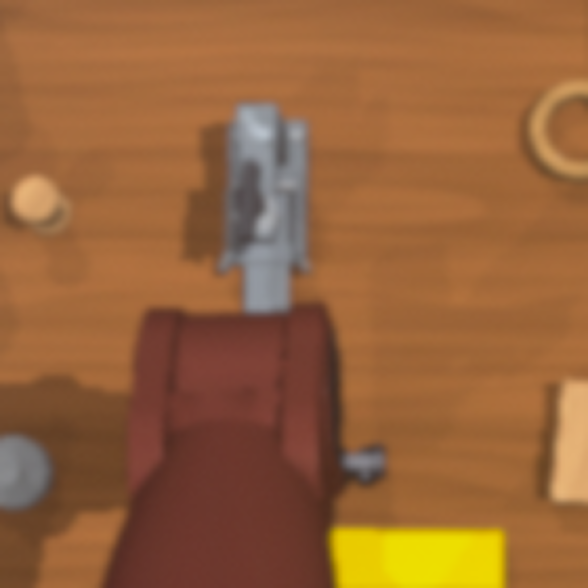

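View pics/s6.png

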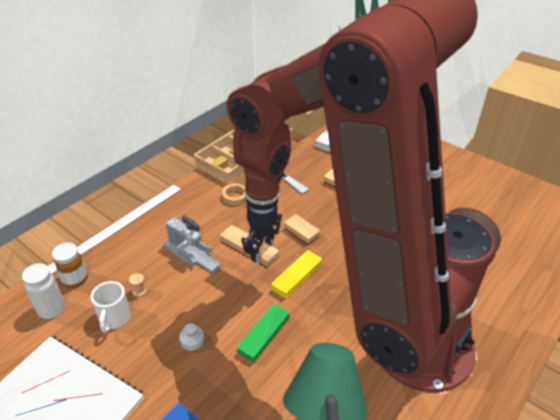

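```bash
python3 -m inch '-8 0 0 0.01;-20 0 0 0.02;-32 0 0 0.03;-40 0 0 0.04;-43 0 0 0.045;-43 0 0 0.045;-43 0 0 0.045'
python3 - <<'E'
from h import *
p,Rm,o=tool();print(p,Rm.round(4),o["opening"],o["force"],o["moment"],o["q"])
E
```

```text
time_s: 8.07
tool_pos: [0.4311, 0.1128, 0.0839]
tcp_rot: [-1.188, 1.208, -1.131]
force: [-0.1, -0.3, -2.6]
opening: 0.0487
[0.43110658 0.11282394 0.08394838] [[ 0.0435 -0.0053  0.999 ]
 [-0.9972  0.0606  0.0438]
 [-0.0608 -0.9981 -0.0027]] 0.04868884299692292 [-0.12791705 -0.31760049 -2.62333085] [-0.04240059  0.06259407  0.00747305] [ 0.04283115  0.25238763 -0.55626126  0.76485737  0.06084405  3.14062626]
```

Joint 6 has reached its 3.14 limit, which tilted the tool, so this grasp can't be squared to the press. I'll turn back, set the block down on clear table between the yellow decoy and the press, and regrasp it with the tool half-turned (q6 ≈ 0).

```bash
python3 -m inch '10 0 5 -0.03;25 0 15 -0.07;45 0 27 -0.11;65 0 38 -0.15;82 0 48 -0.17;95 0 55 -0.2;95 0 55 -0.2;95 0 55 -0.2'
python3 - <<'E'
from h import *
p,Rm,o=tool();print(p,Rm.round(4),o["opening"],o["force"],o["moment"],o["q"])
im=cv2.imread("pics/top0.png");hsv=cv2.cvtColor(im,cv2.COLOR_BGR2HSV)
for nm,lo,hi in [("yellow",(24,180,120),(34,255,255)),("green",(45,120,60),(75,255,255))]:
    cs,_=cv2.findContours(cv2.inRange(hsv,lo,hi),cv2.RETR_EXTERNAL,cv2.CHAIN_APPROX_NONE)
    for k in cs:
        if cv2.contourArea(k)>150:
            P=np.array([onz("top",q[0],0.03)[:2] for q in k])*1000;print(nm,P.min(0),P.max(0))
save("wrist","w7")
E
```

```text
time_s: 8.73
tool_pos: [0.4901, 0.0202, 0.0778]
tcp_rot: [-1.268, 1.057, -0.987]
force: [0.3, -0.1, -2.6]
opening: 0.049
[0.49013798 0.02020169 0.07777884] [[ 0.2395 -0.0058  0.9709]
 [-0.969   0.0609  0.2394]
 [-0.0605 -0.9981  0.009 ]] 0.04900055918307356 [ 0.32063711 -0.05298809 -2.55457435] [-0.10215842  0.11899802 -0.00147817] [-0.15106068  0.3463778  -0.43686638  0.80243218  0.05933152  2.74805792]
yellow [348.29308871 -49.8998197 ] [396.90640982 108.52382288]
green [286.3756087  154.52035122] [348.06221642 312.2092894 ]
green [ 241.73107337 -300.52557903] [ 391.02785795 -247.76310911]
```

View pics/w7.png

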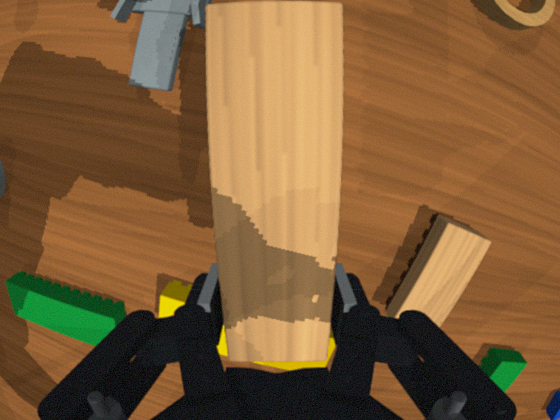

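```bash
python3 -m inch '0 15 0 0;0 40 0 0;0 62 0 0;0 78 0 0;0 86 0 0;0 90 0 0;0 92 0 0;0 94 0 0;0 94 0 0'
python3 -m inch '0 1 0 0;0 2 0 0;0 2 0 0'
```

```text
time_s: 9.53
tool_pos: [0.4902, 0.0263, -0.0153]
tcp_rot: [-1.268, 1.054, -0.987]
force: [0.7, -0.7, -0.4]
opening: 0.0489
time_s: 9.78
tool_pos: [0.4899, 0.0263, -0.0176]
tcp_rot: [-1.268, 1.055, -0.987]
force: [-0.3, 0.4, -2.3]
opening: 0.0491
```

```bash
python3 -m inch '0 1 0 0;0 2 0 0;0 2 0 0'
python3 -m inch '0 0 0 0;0 0 0 0;0 0 0 0;0 0 0 0;0 0 0 0;0 0 0 0' 85 50
python3 -m inch '0 -10 0 0;0 -30 0 0;0 -55 0 0;0 -80 0 0;0 -105 0 0;0 -130 0 0;0 -150 0 0;0 -160 0 0;0 -160 0 0;0 -160 0 0'
python3 - <<'E'
from h import *
p,Rm,o=tool();print(p,Rm.round(4),o["force"],o["moment"],o["q"])
save("wrist","w8")
E
```

```text
time_s: 10.03
tool_pos: [0.4896, 0.0265, -0.0199]
tcp_rot: [-1.269, 1.055, -0.986]
force: [-0.3, 0.1, -1.3]
opening: 0.0493
time_s: 10.53
tool_pos: [0.4897, 0.0265, -0.0198]
tcp_rot: [-1.269, 1.055, -0.986]
force: [0.1, 0.2, -0.1]
opening: 0.0849
time_s: 11.37
tool_pos: [0.4908, 0.0167, 0.1405]
tcp_rot: [-1.268, 1.054, -0.987]
force: [0.5, -0.2, 0.3]
opening: 0.0847
[0.49082041 0.01671357 0.14051191] [[ 0.2412 -0.004   0.9705]
 [-0.9686  0.0605  0.241 ]
 [-0.0597 -0.9982  0.0108]] [ 0.4634171  -0.19130311  0.33013321] [-0.10112975  0.00402845 -0.01070093] [-0.15788494  0.28001785 -0.34570285  0.95853723  0.05917852  2.73954347]
```

View pics/w8.png

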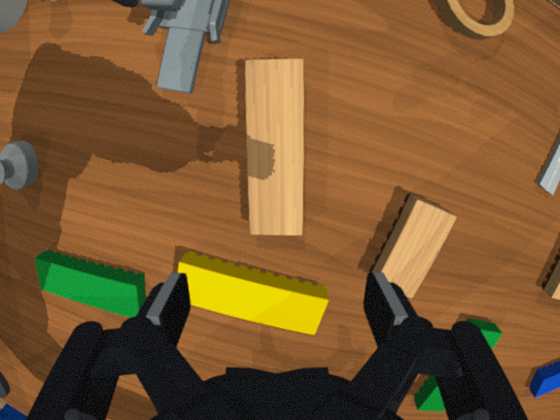

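The block is flat at (275,147) in the wrist view. The 3.5° tilt is now part of the commanded pose. I'll turn to the opposite limit of joint 6 to undo it.

```bash
for i in 1 2 3; do python3 -m inch '0 0 0 -0.12;0 0 0 -0.24;0 0 0 -0.36;0 0 0 -0.48;0 0 0 -0.6;0 0 0 -0.72;0 0 0 -0.84;0 0 0 -0.96;0 0 0 -1.08;0 0 0 -1.2;0 0 0 -1.32;0 0 0 -1.44' | tail -4 | head -1; done
python3 -m inch '0 0 0 -0.12;0 0 0 -0.24;0 0 0 -0.36;0 0 0 -0.48;0 0 0 -0.6;0 0 0 -0.72;0 0 0 -0.84;0 0 0 -0.96;0 0 0 -1.08;0 0 0 -1.2;0 0 0 -1.32;0 0 0 -1.44' 
python3 - <<'E'
from h import *
p,Rm,o=tool();print(p,Rm.round(4),o["q"])
E
```

```text
tool_pos: [0.4895, 0.017, 0.1386]
tool_pos: [0.4895, 0.017, 0.1387]
tool_pos: [0.4895, 0.017, 0.1387]
time_s: 15.42
tool_pos: [0.4895, 0.017, 0.1387]
tcp_rot: [-1.035, 1.447, -1.353]
force: [0.2, 0.2, 0.5]
opening: 0.085
[0.4895145  0.01698102 0.13865831] [[-0.2703 -0.0077  0.9627]
 [-0.9611  0.0611 -0.2693]
 [-0.0567 -0.9981 -0.0239]] [-0.15773055  0.28256861 -0.34752845  0.95796366  0.05913453 -3.02637281]
```

```bash
python3 -m inch '0 0 0 -0.06;0 0 0 -0.12;0 0 0 -0.16;0 0 0 -0.2;0 0 0 -0.2' 
python3 - <<'E'
from h import *
p,Rm,o=tool();print(p,Rm.round(4),o["q"])
E
```

```text
time_s: 15.83
tool_pos: [0.4917, 0.0375, 0.1387]
tcp_rot: [-1.133, 1.314, -1.248]
force: [-0.0, -0.2, 0.3]
opening: 0.0847
[0.49169217 0.03747479 0.1387073 ] [[-0.1046 -0.008   0.9945]
 [-0.9936  0.0439 -0.1041]
 [-0.0429 -0.999  -0.0125]] [-0.10327832  0.28613386 -0.34141808  0.95573697  0.04289965 -3.14055589]
```

```bash
python3 -m inch '0 0 0 -0.05;0 0 0 -0.1;0 0 0 -0.15;0 0 0 -0.19;0 0 0 -0.19' 
python3 - <<'E'
from h import *
p,Rm,o=tool();print(p,Rm.round(4),o["q"])
E
```

```text
time_s: 16.25
tool_pos: [0.4907, 0.0861, 0.139]
tcp_rot: [-1.22, 1.199, -1.187]
force: [0.2, -0.3, -0.6]
opening: 0.0851
[0.49074055 0.08612201 0.13896362] [[ 0.0223 -0.0052  0.9997]
 [-0.9997  0.0048  0.0224]
 [-0.0049 -1.     -0.0051]] [ 0.02336767  0.29253418 -0.33059611  0.95271631  0.0049305  -3.14059394]
```

```bash
python3 -m inch '5 0 0 0.12;10 0 0 0.24;15 0 0 0.36;20 0 0 0.48;25 0 0 0.6;30 0 0 0.72;35 0 0 0.84;40 0 0 0.96;45 0 0 1.08;50 0 0 1.2;55 0 0 1.32;60 0 0 1.44' | tail -4 
python3 -m inch '0 0 0 0.12;0 0 0 0.24;0 0 0 0.36;0 0 0 0.48;0 0 0 0.6;0 0 0 0.72;0 0 0 0.84;0 0 0 0.96;0 0 0 1.08;0 0 0 1.2;0 0 0 1.32;0 0 0 1.44' |tail -4
python3 -m inch '0 0 0 0.04;0 0 0 0.04;0 0 0 0.04'
python3 - <<'E'
from h import *
p,Rm,o=tool();print(p,Rm.round(4),o["q"])
im,c=save("wrist","w9");save("top","t9");import pickle;pickle.dump((p,Rm,c),open("w9.pkl","wb"))
E
```

```text
tool_pos: [0.4924, 0.0242, 0.1389]
tcp_rot: [-0.159, 2.155, -2.143]
force: [0.4, -1.0, 0.5]
opening: 0.0852
tool_pos: [0.4924, 0.0244, 0.1389]
tcp_rot: [-1.06, -1.408, 1.406]
force: [0.1, 0.0, 0.5]
opening: 0.0853
time_s: 18.5
tool_pos: [0.4925, 0.0246, 0.1391]
tcp_rot: [-1.078, -1.385, 1.383]
force: [-0.4, -0.5, -0.2]
opening: 0.085
[0.49253912 0.02455601 0.13905961] [[-0.2401 -0.0043 -0.9707]
 [ 0.9707  0.005  -0.2401]
 [ 0.0059 -1.      0.003 ]] [-0.10180923  0.28313677 -0.34362575  0.94885032  0.0045184  -0.34427775]
```

View pics/w9.png

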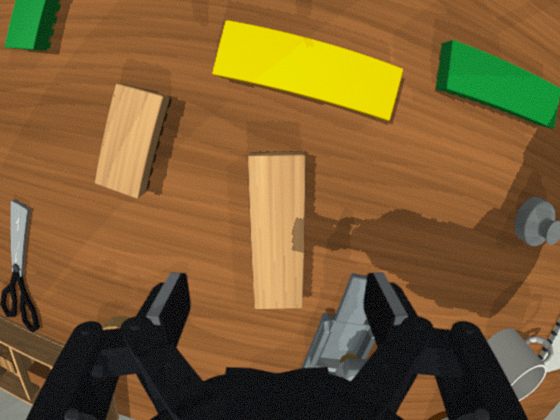

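```bash
python3 - <<'E'
from h import *
import pickle
p,Rm,c=pickle.load(open("w9.pkl","rb"))
im=cv2.imread("pics/w9.png");hsv=cv2.cvtColor(im,cv2.COLOR_BGR2HSV)
m=cv2.inRange(hsv,(8,30,185),(24,152,255));m2=np.zeros_like(m);m2[140:325,235:325]=m[140:325,235:325]
m=cv2.morphologyEx(m2,cv2.MORPH_CLOSE,np.ones((15,15)))
k=max(cv2.findContours(m,cv2.RETR_EXTERNAL,cv2.CHAIN_APPROX_NONE)[0],key=cv2.contourArea);print(cv2.boundingRect(k))
P=np.array([onz("wrist",q[0],0.03,c)[:2] for q in k])*1000
r=cv2.minAreaRect(P.astype(np.float32));print(r)
a=np.deg2rad(r[2]) if r[1][0]>r[1][1] else np.deg2rad(r[2]-90);L=np.array([np.cos(a),np.sin(a)])
g=np.array(r[0])/1000-0.045*L
print("ang",a,"toolz",np.arctan2(-Rm[1,2],-Rm[0,2]),"shift",1000*Rm.T@(np.array([g[0],g[1],-0.024])-p))
# press from top0: subpixel edges of grey tongue
im=cv2.imread("pics/top0.png");b,gg,rr=[im[...,i].astype(float) for i in range(3)]
s=b-rr  # grey/blueish vs wood
for row in range(176,204): 
    pr=s[row,196:232]; th=-30
    idx=np.where(pr>th)[0]
    print(row,(idx.min()+196,idx.max()+196) if len(idx) else None, end=' | ')
    if len(idx):
        l=idx.min();R_=idx.max()
        xl=l-1+(th-pr[l-1])/(pr[l]-pr[l-1]);xr=R_+(pr[R_]-th)/(pr[R_]-pr[R_+1])
        A=onz("top",(xl+196,row),0.012);B=onz("top",(xr+196,row),0.012);print(((A+B)/2)[:2].round(4),round(A[1]-B[1],4))
im=cv2.imread("pics/t9.png");cv2.imwrite("pics/t9c.png",cv2.resize(im[120:260,150:290],None,fx=4.2,fy=4.2,interpolation=cv2.INTER_CUBIC))
E
```

```text
(248, 155, 56, 154)
((532.9618530273438, 34.99405288696289), (158.80319213867188, 49.1419563293457), 14.48957633972168)
ang 0.2528908143472117 toolz 0.24246648114914984 shift [ -1.00043674 163.06558826   2.76045395]
176 (np.int64(204), np.int64(222)) | [0.646  0.1512] 0.0671
177 (np.int64(204), np.int64(222)) | [0.6424 0.151 ] 0.0672
178 (np.int64(204), np.int64(222)) | [0.6388 0.1509] 0.0671
179 (np.int64(204), np.int64(222)) | [0.6352 0.1512] 0.068
180 (np.int64(203), np.int64(222)) | [0.6315 0.1519] 0.0694
181 (np.int64(203), np.int64(222)) | [0.6279 0.1522] 0.0701
182 (np.int64(203), np.int64(222)) | [0.6243 0.1526] 0.0712
183 (np.int64(203), np.int64(222)) | [0.6207 0.153 ] 0.0714
184 (np.int64(208), np.int64(218)) | [0.6171 0.149 ] 0.0406
185 (np.int64(208), np.int64(218)) | [0.6135 0.1494] 0.0387
186 (np.int64(208), np.int64(218)) | [0.6099 0.1498] 0.0377
187 (np.int64(208), np.int64(218)) | [0.6063 0.1499] 0.0375
188 (np.int64(208), np.int64(218)) | [0.6027 0.1498] 0.0377
189 (np.int64(208), np.int64(218)) | [0.5991 0.1497] 0.0378
190 (np.int64(208), np.int64(218)) | [0.5955 0.1497] 0.0376
191 (np.int64(208), np.int64(218)) | [0.5919 0.1496] 0.0372
192 (np.int64(208), np.int64(218)) | [0.5883 0.1494] 0.0371
193 (np.int64(208), np.int64(218)) | [0.5847 0.1493] 0.0369
194 (np.int64(208), np.int64(218)) | [0.5811 0.1491] 0.0369
195 (np.int64(208), np.int64(218)) | [0.5775 0.1491] 0.0369
196 (np.int64(208), np.int64(218)) | [0.5739 0.149 ] 0.0368
197 (np.int64(208), np.int64(218)) | [0.5704 0.149 ] 0.0367
198 (np.int64(208), np.int64(218)) | [0.5668 0.149 ] 0.036
199 (np.int64(209), np.int64(217)) | [0.5632 0.149 ] 0.0301
200 None | 201 None | 202 None | 203 None |
```

View pics/t9c.png

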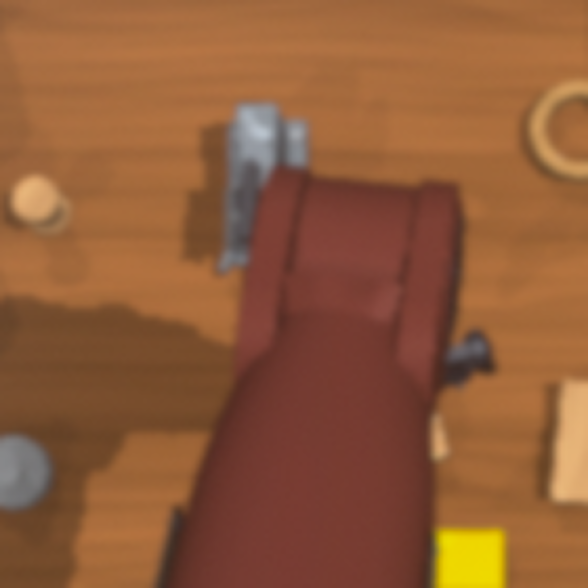

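```bash
python3 - <<'E'
from h import *
im=cv2.imread("pics/w8.png");cv2.imwrite("pics/w8c.png",cv2.resize(im[0:110,120:250],None,fx=6,fy=5.4,interpolation=cv2.INTER_CUBIC))
im=cv2.imread("pics/w9.png");cv2.imwrite("pics/w9c.png",cv2.resize(im[260:400,290:420],None,fx=5,fy=4.2,interpolation=cv2.INTER_CUBIC))
E
```

```text
(no output)
```

View pics/w8c.png

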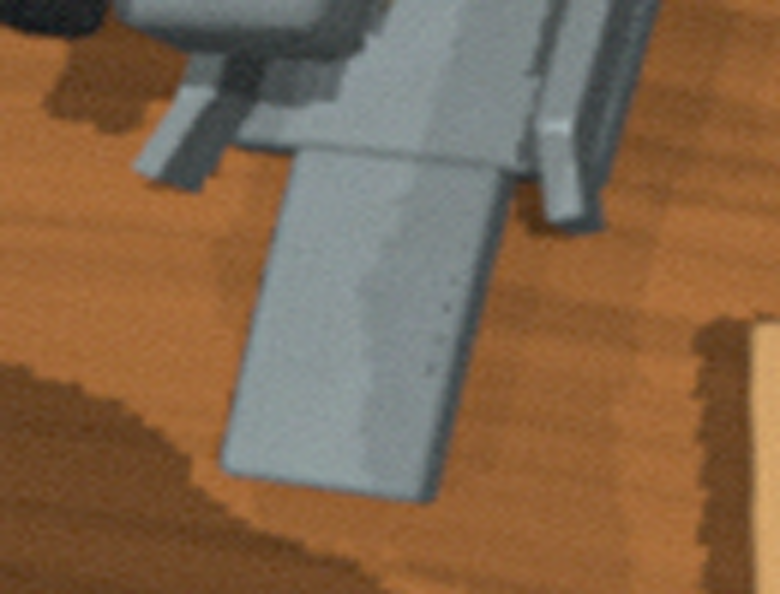

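```bash
python3 - <<'E'
from h import *
import pickle
p9,R9,c9=pickle.load(open("w9.pkl","rb"));T9=c9["world_from_camera"]
Rc=R9.T@T9[:3,:3];tc=R9.T@(T9[:3,3]-p9);print(tc)
p=np.array([0.49082041,0.01671357,0.14051191]);Rm=np.array([[0.2412,-0.004,0.9705],[-0.9686,0.0605,0.241],[-0.0597,-0.9982,0.0108]])
T=np.eye(4);T[:3,:3]=Rm@Rc;T[:3,3]=p+Rm@tc;c=dict(intrinsics=c9["intrinsics"],world_from_camera=T)
pickle.dump(c,open("w8c.pkl","wb"))
f=lambda u,v,z:onz("wrist",(120+u/6,v/5.4),z,c)
FL,FR,BL,BR=f(224,468,.012),f(424,500,.012),f(297,150,.012),f(503,170,.012)
for n,x in zip("FL FR BL BR".split(),(FL,FR,BL,BR)): print(n,x.round(4))
print("w",np.linalg.norm(FL-FR),np.linalg.norm(BL-BR),"len",np.linalg.norm(FL-BL),np.linalg.norm(FR-BR))
d=(BL+BR-FL-FR)[:2];print("ang sides",np.arctan2(d[1],d[0]),"ang front",np.arctan2(*( (FL-FR)[:2]*[-1,1]) ))
mf=(FL+FR)/2;a=np.arctan2(d[1],d[0]);print("front mid",mf,"axis",mf[:2]+.086*np.array([np.cos(a),np.sin(a)]))
print("lips",f(137,165,.028),f(175,183,.028),f(550,220,.028),f(583,215,.028))
# check with block
for uv in [(246,60),(303,59),(302,235),(250,235)]: print(onz("wrist",uv,.03,c).round(4))
E
```

```text
[-0.00062954 -0.17032036  0.08314967]
FL [0.5627 0.1616 0.012 ]
FR [0.5627 0.1262 0.012 ]
BL [0.622 0.163 0.012]
BR [0.6228 0.1276 0.012 ]
w 0.03538688757360782 0.03544674778572626 len 0.059306874164090174 0.06003872555393657
ang sides 0.02329017970832753 ang front 0.0019447533039347394
front mid [0.56270799 0.14392436 0.012     ] axis [0.64868467 0.14592714]
lips [0.61398172 0.1825187  0.028     ] [0.61136026 0.17492679 0.028     ] [0.61273261 0.1129565  0.028     ] [0.61439131 0.10825538 0.028     ]
[0.6011 0.0784 0.03  ]
[0.6131 0.0315 0.03  ]
[ 0.4595 -0.0084  0.03  ]
[0.4465 0.0389 0.03  ]
```

```bash
python3 -m inch '0 25 1 -0.01;-1 60 2 -0.01;-1 95 3 -0.01;-1 125 3 -0.01;-1 145 3 -0.01;-1 156 3 -0.01;-1 161 3 -0.01;-1 162 3 -0.01;-1 162 3 -0.01'
python3 -m inch '0 0 0 0;0 0 0 0;0 0 0 0;0 0 0 0;0 0 0 0;0 0 0 0;0 0 0 0;0 0 0 0' 40 50
python3 - <<'E'
from h import *
p,Rm,o=tool();print(p,Rm.round(4),o["opening"],o["force"],o["moment"])
save("wrist","w10")
E
```

```text
time_s: 19.35
tool_pos: [0.4899, 0.024, -0.0222]
tcp_rot: [-1.073, -1.393, 1.39]
force: [-0.5, 0.9, 0.1]
opening: 0.0853
time_s: 20.02
tool_pos: [0.4904, 0.0241, -0.0215]
tcp_rot: [-1.075, -1.394, 1.389]
force: [-0.3, 0.1, 8.1]
opening: 0.0489
[ 0.49042761  0.02407752 -0.02154406] [[-2.494e-01 -1.800e-03 -9.684e-01]
 [ 9.684e-01  4.600e-03 -2.494e-01]
 [ 4.900e-03 -1.000e+00  6.000e-04]] 0.048943574141778655 [-0.29489818  0.07076973  8.14358721] [0.03863757 0.24031528 0.02691432]
```

View pics/w10.png

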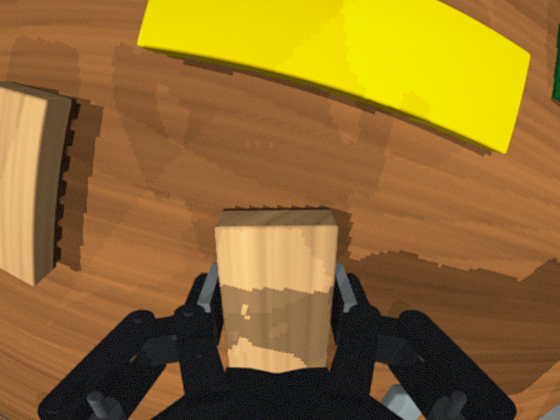

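```bash
python3 -m inch '0 -3 0 0;0 -10 0 0;0 -25 0 0;0 -42 0 0;0 -55 0 0;0 -62 0 0;0 -62 0 0'
python3 -m inch '8 0 -1 0.02;22 0 -3 0.05;40 0 -5 0.09;60 0 -7 0.13;80 0 -10 0.17;98 0 -12 0.2;110 0 -14 0.22;118 0 -15 0.232;118 0 -15 0.232;118 0 -15 0.232'
python3 - <<'E'
from h import *
p,Rm,o=tool();print(p,Rm.round(4),o["opening"],o["force"],o["moment"])
save("wrist","w11");save("side","s11");save("top","t11")
im=cv2.imread("pics/t11.png");cv2.imwrite("pics/t11c.png",cv2.resize(im[130:240,170:290],None,fx=5,fy=5,interpolation=cv2.INTER_CUBIC))
im=cv2.imread("pics/s11.png");cv2.imwrite("pics/s11c.png",cv2.resize(im[190:310,140:310],None,fx=4.6,fy=4.6,interpolation=cv2.INTER_CUBIC))
E
```

```text
time_s: 20.65
tool_pos: [0.4911, 0.0237, 0.0412]
tcp_rot: [-1.076, -1.394, 1.389]
force: [1.5, -0.5, -1.1]
opening: 0.0492
time_s: 21.48
tool_pos: [0.4745, 0.1419, 0.0396]
tcp_rot: [-1.193, -1.224, 1.224]
force: [0.6, -0.4, -1.0]
opening: 0.0494
[0.47447323 0.1418756  0.03956921] [[-0.0212 -0.0044 -0.9998]
 [ 0.9998  0.0044 -0.0212]
 [ 0.0045 -1.      0.0043]] 0.04939892963297905 [ 0.59554666 -0.44527839 -0.97132976] [-0.05165184  0.04651299  0.013127  ]
```

View pics/t11c.png

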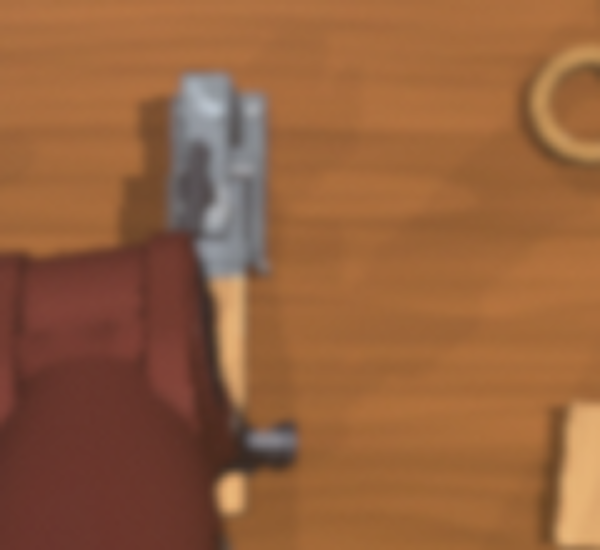

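View pics/s11c.png

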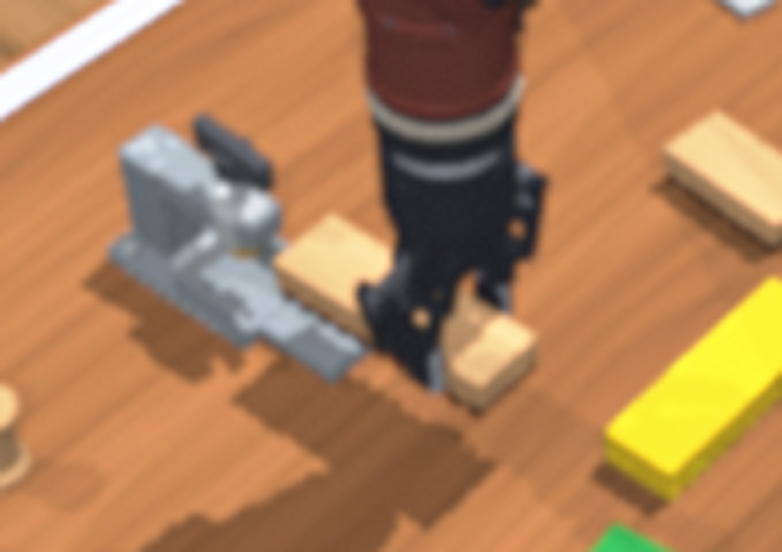

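View pics/w11.png

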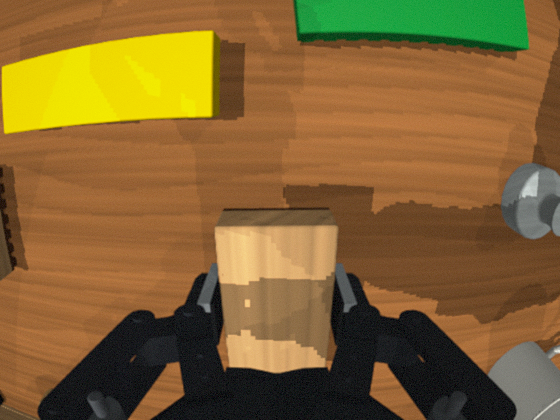

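The block is lined up in front of the mouth: the side crop shows its far end over the tongue, and in the top crop its edge lines up with the fence. Lowering onto the tongue.

```bash
python3 -m inch '0 8 0 0;0 20 0 0;0 32 0 0;0 40 0 0;0 45 0 0;0 46 0 0;0 46 0 0'
python3 -m inch '0 0.5 0 0;0 1 0 0;0 1 0 0'
python3 -m inch '0 0.5 0 0;0 1 0 0;0 1 0 0'
python3 -m inch '0 0.5 0 0;0 1 0 0;0 1 0 0'
python3 - <<'E'
from h import *
p,Rm,o=tool();print(p,o["opening"],o["force"],o["moment"])
E
```

```text
time_s: 22.22
tool_pos: [0.4747, 0.1419, -0.0061]
tcp_rot: [-1.194, -1.223, 1.222]
force: [0.6, -0.3, -1.1]
opening: 0.0494
time_s: 22.47
tool_pos: [0.4752, 0.1421, -0.0065]
tcp_rot: [-1.194, -1.224, 1.221]
force: [-0.4, 0.2, -1.3]
opening: 0.0494
time_s: 22.72
tool_pos: [0.4749, 0.1421, -0.0078]
tcp_rot: [-1.194, -1.224, 1.222]
force: [0.2, -0.5, -1.7]
opening: 0.0488
time_s: 22.97
tool_pos: [0.4748, 0.142, -0.009]
tcp_rot: [-1.194, -1.223, 1.222]
force: [0.6, 0.0, -1.6]
opening: 0.0487
[ 0.47475812  0.1420491  -0.0089873 ] 0.048719125139826014 [ 0.56516285  0.03409055 -1.61463327] [ 0.01519869  0.12337731 -0.01241228]
```

```bash
python3 -m inch '0 0.5 0 0;0 1 0 0;0 1 0 0'
python3 -m inch '0 0.5 0 0;0 1 0 0;0 1 0 0'
python3 - <<'E'
from h import *
p,Rm,o=tool();print(p,o["opening"],o["force"],o["moment"])
E
```

```text
time_s: 23.22
tool_pos: [0.4748, 0.1421, -0.0098]
tcp_rot: [-1.194, -1.224, 1.222]
force: [-1.6, -0.2, 1.7]
opening: 0.049
time_s: 23.47
tool_pos: [0.4747, 0.1422, -0.0108]
tcp_rot: [-1.193, -1.224, 1.222]
force: [-2.3, 0.7, 4.7]
opening: 0.0489
[ 0.4747234   0.14220609 -0.01077497] 0.04894290177559729 [-2.29807593  0.74987537  4.65593824] [0.10246337 0.19940352 0.06965138]
```

```bash
python3 -m inch '0 -0.8 -2 0;0 -0.8 -6 0;0 -0.8 -10 0;0 -0.8 -14 0;0 -0.8 -18 0;0 -0.8 -22 0;0 -0.8 -24 0;0 -0.8 -24 0'
python3 -m inch '0 0 -2 0;0 0 -5 0;0 0 -8 0;0 0 -8 0'
python3 -m inch '0 0 -2 0;0 0 -5 0;0 0 -8 0;0 0 -8 0'
python3 - <<'E'
from h import *
p,Rm,o=tool();print(p,Rm.round(4)[0],o["opening"],o["force"],o["moment"])
save("wrist","w12");save("side","s12")
im=cv2.imread("pics/s12.png");cv2.imwrite("pics/s12c.png",cv2.resize(im[190:310,140:310],None,fx=4.6,fy=4.6,interpolation=cv2.INTER_CUBIC))
E
```

```text
time_s: 24.13
tool_pos: [0.4999, 0.1425, -0.0101]
tcp_rot: [-1.195, -1.224, 1.221]
force: [0.6, 0.9, 1.8]
opening: 0.0493
time_s: 24.47
tool_pos: [0.5074, 0.1428, -0.01]
tcp_rot: [-1.194, -1.224, 1.221]
force: [-0.6, -0.1, 2.9]
opening: 0.0489
time_s: 24.8
tool_pos: [0.5151, 0.1429, -0.01]
tcp_rot: [-1.194, -1.224, 1.222]
force: [-1.5, 0.3, 4.4]
opening: 0.0493
[ 0.51514883  0.14291592 -0.01002233] [-0.0198 -0.0032 -0.9998] 0.049334134377645986 [-1.5499699   0.25631801  4.4404714 ] [0.01366478 0.1433541  0.02192021]
```

View pics/s12c.png

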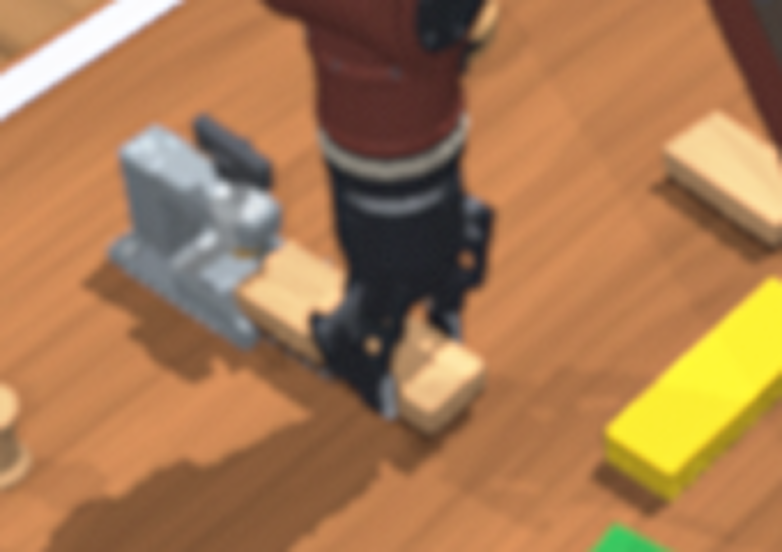

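```bash
python3 -m inch '0 -0.4 -2 0;0 -0.4 -5 0;0 -0.4 -8 0;0 -0.4 -10 0;0 -0.4 -10 0'
python3 -m inch '0 -0.2 -2 0;0 -0.2 -5 0;0 -0.2 -8 0;0 -0.2 -10 0;0 -0.2 -10 0'
python3 -m inch '0 -0.2 -2 0;0 -0.2 -5 0;0 -0.2 -8 0;0 -0.2 -10 0;0 -0.2 -10 0'
python3 - <<'E'
from h import *
p,Rm,o=tool();print(p,Rm.round(4)[0],o["opening"],o["force"],o["moment"])
E
```

```text
time_s: 25.32
tool_pos: [0.5256, 0.143, -0.0098]
tcp_rot: [-1.194, -1.224, 1.221]
force: [-0.0, -0.1, 2.5]
opening: 0.0487
time_s: 25.73
tool_pos: [0.5357, 0.1433, -0.0097]
tcp_rot: [-1.194, -1.224, 1.221]
force: [1.3, 1.0, 0.9]
opening: 0.0489
time_s: 26.15
tool_pos: [0.5456, 0.1434, -0.0096]
tcp_rot: [-1.194, -1.224, 1.221]
force: [-0.5, 0.1, -1.6]
opening: 0.0491
[ 0.54559534  0.14344341 -0.00958158] [-0.0197 -0.0028 -0.9998] 0.04907432487999976 [-0.46176901  0.0673894  -1.59453797] [-0.00741113 -0.01297449 -0.06860819]
```

```bash
python3 -m inch '0 0 -1.5 0;0 0 -3 0;0 0 -5 0;0 0 -7 0;0 0 -8 0;0 0 -8 0'
python3 -m inch '0 0 -0.5 0;0 0 -1 0;0 0 -1.5 0;0 0 -2 0;0 0 -2 0'
python3 -m inch '0 0 -0.5 0;0 0 -1 0;0 0 -1.5 0;0 0 -2 0;0 0 -2 0'
```

```text
time_s: 26.65
tool_pos: [0.5533, 0.1436, -0.0096]
tcp_rot: [-1.194, -1.224, 1.222]
force: [0.7, -0.0, -0.4]
opening: 0.0491
time_s: 27.07
tool_pos: [0.555, 0.1437, -0.0095]
tcp_rot: [-1.194, -1.224, 1.222]
force: [0.2, -0.3, 0.1]
opening: 0.0492
time_s: 27.48
tool_pos: [0.557, 0.1437, -0.0096]
tcp_rot: [-1.194, -1.224, 1.222]
force: [-1.0, 0.8, -0.4]
opening: 0.049
```

```bash
python3 -m inch '0 0 -0.5 0;0 0 -1 0;0 0 -1.5 0;0 0 -1.5 0'
python3 -m inch '0 0 -0.5 0;0 0 -1 0;0 0 -1.5 0;0 0 -1.5 0'
python3 -m inch '0 0 -0.5 0;0 0 -1 0;0 0 -1.5 0;0 0 -1.5 0'
```

```text
time_s: 27.82
tool_pos: [0.5585, 0.1437, -0.0095]
tcp_rot: [-1.194, -1.224, 1.222]
force: [-0.3, -0.5, -0.1]
opening: 0.0492
time_s: 28.15
tool_pos: [0.56, 0.1438, -0.0095]
tcp_rot: [-1.194, -1.224, 1.222]
force: [-0.9, -0.4, 1.7]
opening: 0.0491
time_s: 28.48
tool_pos: [0.5609, 0.1438, -0.0095]
tcp_rot: [-1.193, -1.223, 1.222]
force: [-4.0, -0.5, 4.5]
opening: 0.0488
```

```bash
python3 -m inch '0 0 -0.5 0;0 0 -1 0;0 0 -1 0'
python3 -m inch '0 0 0 0;0 0 0 0'
python3 - <<'E'
from h import *
p,Rm,o=tool();print(p,o["opening"],o["force"],o["moment"])
save("wrist","w13");save("side","s13");save("top","t13")
im=cv2.imread("pics/s13.png");cv2.imwrite("pics/s13c.png",cv2.resize(im[190:310,140:310],None,fx=4.6,fy=4.6,interpolation=cv2.INTER_CUBIC))
E
```

```text
time_s: 28.73
tool_pos: [0.5609, 0.1438, -0.0095]
tcp_rot: [-1.192, -1.222, 1.223]
force: [-9.0, 0.4, 8.9]
opening: 0.0496
time_s: 28.9
tool_pos: [0.5608, 0.1438, -0.0096]
tcp_rot: [-1.192, -1.222, 1.223]
force: [-8.5, 0.1, 8.4]
opening: 0.0492
[ 0.56084042  0.14378388 -0.00955686] 0.049210596414624344 [-8.50180582  0.05984653  8.3585296 ] [-0.07298559  1.58344576 -0.03784772]
```

View pics/s13c.png

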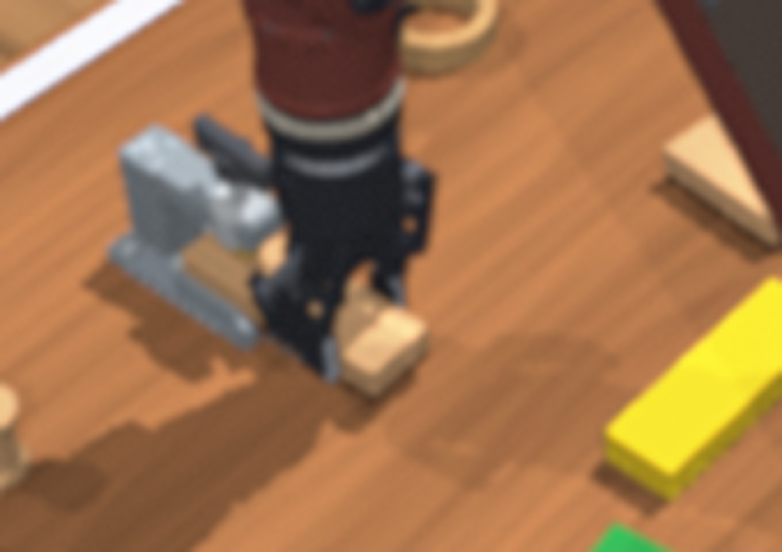

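View pics/w13.png

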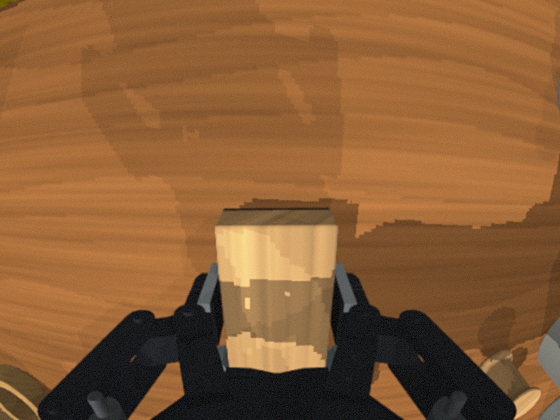

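Firm stop: the position holds at x = 0.5608 while Fx rises to −8.5 N. The implied block centre is x ≈ 0.604, against an expected home of 0.6037. Releasing and rising.

```bash
python3 -m inch '0 0 0 0;0 0 0 0;0 0 0 0;0 0 0 0;0 0 0 0;0 0 0 0' 85 50
python3 -m inch '0 -10 0 0;0 -30 0 0;0 -55 0 0;0 -85 0 0;0 -115 0 0;0 -145 0 0;0 -170 0 0;0 -180 0 0;0 -180 0 0'
python3 - <<'E'
from h import *
import pickle
p,Rm,o=tool();print(p,Rm.round(4),o["q"],o["force"],o["moment"])
im,c=save("wrist","w14");pickle.dump((p,Rm,c),open("w14.pkl","wb"))
E
```

```text
time_s: 29.55
tool_pos: [0.5625, 0.1438, -0.0096]
tcp_rot: [-1.194, -1.224, 1.222]
force: [0.3, 0.9, -0.8]
opening: 0.0852
time_s: 30.3
tool_pos: [0.5647, 0.1432, 0.1736]
tcp_rot: [-1.197, -1.228, 1.219]
force: [0.2, 0.5, -0.1]
opening: 0.0849
[0.56465985 0.14317206 0.17359981] [[-0.0199  0.0017 -0.9998]
 [ 0.9998  0.0053 -0.0198]
 [ 0.0053 -1.     -0.0018]] [ 0.1197603   0.41489924 -0.05214816  1.1014509   0.00507905  0.0999124 ] [ 0.19083475  0.48662594 -0.09916877] [-0.00071937  0.01891981  0.01566187]
```

View pics/w14.png

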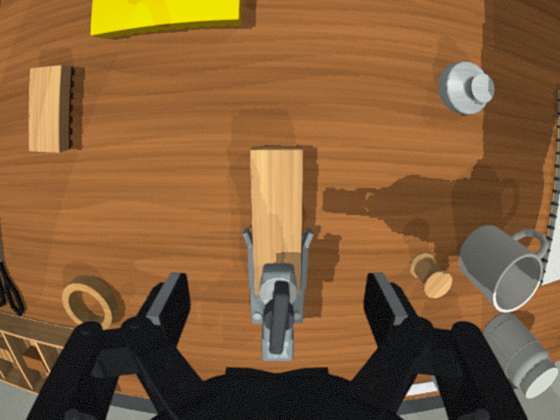

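```bash
python3 - <<'E'
from h import *
im=cv2.imread("pics/w14.png");cv2.imwrite("pics/w14c.png",cv2.resize(im[225:365,225:335],None,fx=5.4,fy=4.2,interpolation=cv2.INTER_CUBIC))
E
```

```text
(no output)
```

View pics/w14c.png

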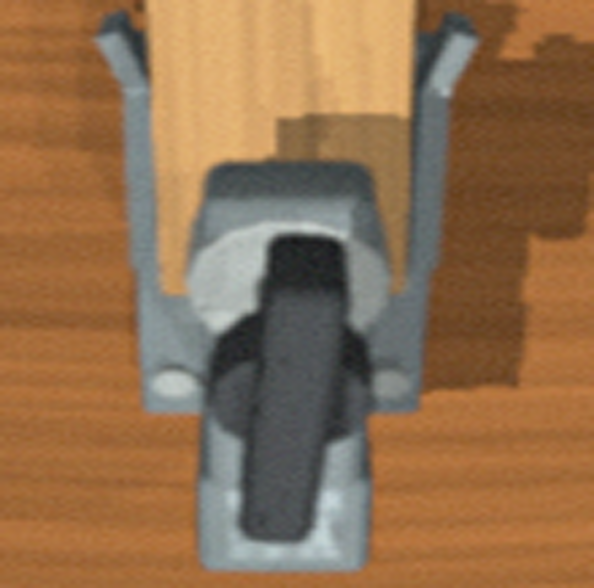

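```bash
python3 - <<'E'
from h import *
import pickle
p,Rm,c=pickle.load(open("w14.pkl","rb"))
f=lambda u,v,z:onz("wrist",(225+u/5.4,225+v/4.2),z,c)
for z in (0.139,0.135,.13):
    A,B,C,D=f(272,290,z),f(346,292,z),f(243,538,z),f(307,541,z)
    m1,m2=(A+B)/2,(C+D)/2;d=m2-m1
    print(z,"len",np.linalg.norm(d),"w",np.linalg.norm(A-B),np.linalg.norm(C-D),"ctr",(m1+m2)[:2]/2,"ang",np.arctan2(d[1],d[0]))
for z in (.089,.095,.1,.11,.116):
    print(z,"disc x-ext",f(205,390,z)[:2],f(373,390,z)[:2], "bottom",f(290,440,z)[:2])
print("block near end",f(150,0,.042), [onz("wrist",u,.042,c).round(4) for u in((251,150),(302,150))])
print("boss/arm front top z89",f(200,238,.089),f(365,238,.089),f(240,240,.089))
# arm back (column top), tongue etc
print("col back",f(200,570,.089),f(368,570,.089))
E
```

```text
0.139 len 0.06259054626231807 w 0.010307983160255184 0.010145609670231492 ctr [0.65018392 0.14672882] ang -0.05641665188613791
0.135 len 0.06381332512531716 w 0.010509361558131532 0.010343815913791118 ctr [0.65348214 0.14685523] ang -0.05641665188613823
0.13 len 0.06534179870406627 w 0.010761084555477004 0.010591573718240661 ctr [0.65760492 0.14701324] ang -0.0564166518861384
0.089 disc x-ext [0.68111863 0.13249114] [0.68069489 0.16292297] bottom [0.69629986 0.14824258]
0.095 disc x-ext [0.67641373 0.13267408] [0.67599996 0.16238916] bottom [0.6912374  0.14805453]
0.1 disc x-ext [0.67249298 0.13282653] [0.67208753 0.16194432] bottom [0.68701868 0.14789782]
0.11 disc x-ext [0.66465147 0.13313143] [0.66426266 0.16105463] bottom [0.67858125 0.14758441]
0.116 disc x-ext [0.65994657 0.13331436] [0.65956774 0.16052082] bottom [0.67351879 0.14739636]
block near end [0.60189853 0.12067905 0.042     ] [array([0.5267, 0.1191, 0.042 ]), array([0.5258, 0.1667, 0.042 ])]
boss/arm front top z89 [0.63887425 0.1316588  0.089     ] [0.63842245 0.15958983 0.089     ] [0.63923935 0.13843412 0.089     ]
col back [0.74200033 0.13130774 0.089     ] [0.741569   0.16496863 0.089     ]
```

```bash
python3 -m inch '0 0 -7 -0.12;0 0 -14 -0.24;0 0 -21 -0.36;0 0 -28 -0.48;0 0 -35 -0.6;1 0 -42 -0.72;1 0 -49 -0.84;1 0 -56 -0.96;1 0 -63 -1.08;1 0 -70 -1.2;2 0 -78 -1.32;2 0 -85.5 -1.44'|tail -4
python3 -m inch '0 0 0 -0.12;0 0 0 -0.24;0 0 0 -0.36;0 0 0 -0.48;0 0 0 -0.6;0 0 0 -0.72;0 0 0 -0.84;0 0 0 -0.96;0 0 0 -1.08;0 0 0 -1.2;0 0 0 -1.32;0 0 0 -1.44' 45|tail -4
python3 -m inch '0 0 0 -0.1;0 0 0 -0.186;0 0 0 -0.186;0 0 0 -0.186'
python3 - <<'E'
from h import *
import pickle
p,Rm,o=tool();print(p,Rm.round(4),o["q"],o["force"],o["moment"])
im,c=save("wrist","w15");pickle.dump((p,Rm,c),open("w15.pkl","wb"))
E
```

```text
tool_pos: [0.6476, 0.1466, 0.1677]
tcp_rot: [-0.106, -2.168, 2.16]
force: [0.5, -0.2, 0.3]
opening: 0.085
tool_pos: [0.6472, 0.1465, 0.1677]
tcp_rot: [-1.091, 1.388, -1.375]
force: [0.2, -0.8, -0.6]
opening: 0.0449
time_s: 32.68
tool_pos: [0.6475, 0.1465, 0.1684]
tcp_rot: [-1.182, 1.259, -1.246]
force: [0.8, -0.3, -0.0]
opening: 0.0452
[0.64752343 0.1465424  0.16843354] [[-0.0586 -0.006   0.9983]
 [-0.9983  0.0045 -0.0585]
 [-0.0041 -1.     -0.0063]] [ 0.10982039  0.58453593  0.2137271   1.20546353  0.00509874 -2.97319349] [ 0.77868615 -0.33008522 -0.01882656] [-0.02934174 -0.05173023 -0.02049047]
```

View pics/w15.png

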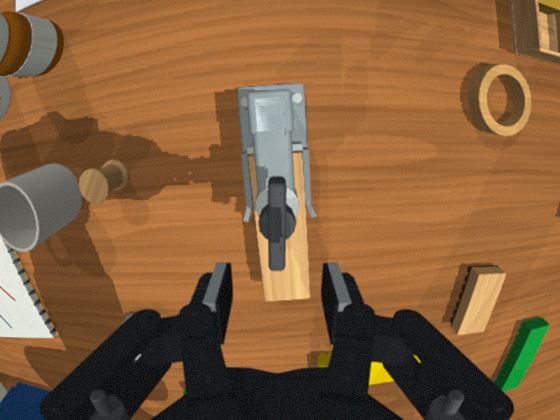

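```bash
python3 - <<'E'
from h import *
im=cv2.imread("pics/w15.png");cv2.imwrite("pics/w15c.png",cv2.resize(im[130:310,215:335],None,fx=6,fy=3.3,interpolation=cv2.INTER_CUBIC))
E
```

```text
(no output)
```

View pics/w15c.png

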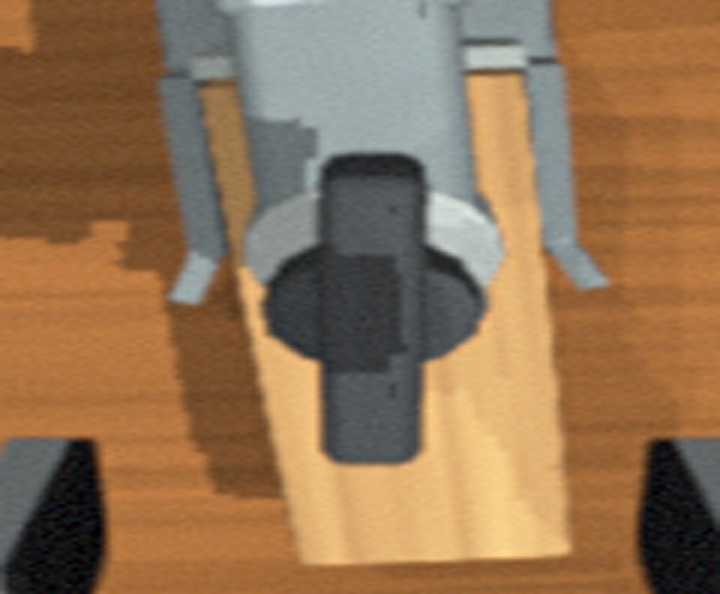

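```bash
python3 - <<'E'
from h import *
import pickle
p,Rm,c=pickle.load(open("w15.pkl","rb"))
f=lambda u,v,z:onz("wrist",(215+u/6,130+v/3.3),z,c)
for z in (0.139,0.135):
    A,B,C,D=f(323,460,z),f(420,460,z),f(325,178,z),f(423,178,z)
    m1,m2=(A+B)/2,(C+D)/2;d=m2-m1;ctr=(m1+m2)/2
    print(z,"len",np.linalg.norm(d),"w",np.linalg.norm(A-B),np.linalg.norm(C-D),"ctr",ctr[:2],"ang",np.arctan2(d[1],d[0]),"shift",Rm.T@(ctr-p)*1000)
for z in (.110,.116,.122,.128):
    print(z,"hub",f(265,300,z)[:2],f(485,300,z)[:2],f(375,362,z)[:2])
# finger tips now
for uv in [(232,262),(322,262)]: pass
print([proj("wrist",p+Rm@(np.array([-22,y,11])/1000),c).round(1).tolist() for y in (-25,-30,-35,-40)])
E
```

```text
0.139 len 0.06164019456294072 w 0.01134823830619407 0.010333853040264247 ctr [0.65113986 0.14588881] ang -0.06211739763720813 shift [ 0.56157547 29.40809485  3.83247134]
0.135 len 0.06287804653036362 w 0.01157613244594671 0.010541376400754124 ctr [0.64947438 0.1459968 ] ang -0.06211739763720773 shift [ 0.56775708 33.41846113  2.18857964]
0.11 hub [0.64640255 0.15979698] [0.64484174 0.13221534] [0.63011888 0.14689186]
0.116 hub [0.64870783 0.15928987] [0.64718805 0.13243348] [0.63285233 0.14672408]
0.122 hub [0.6510131  0.15878277] [0.64953437 0.13265162] [0.63558577 0.14655631]
0.128 hub [0.65331838 0.15827566] [0.65188068 0.13286976] [0.63831922 0.14638854]
[[232.5, 256.6], [231.2, 261.2], [229.9, 266.1], [228.5, 271.3]]
```

```bash
python3 -m inch '0 15 1 0;0 35 2 0;0 52 3 0;0.3 64 3.3 0;0.3 70 3.3 0;0.3 73 3.3 0;0.3 73 3.3 0;0.3 73 3.3 0'
python3 - <<'E'
from h import *
p,Rm,o=tool();print(p,o["opening"],o["force"],o["moment"]);save("wrist","w16")
E
```

```text
time_s: 33.4
tool_pos: [0.6518, 0.1466, 0.0978]
tcp_rot: [-1.181, 1.255, -1.246]
force: [0.2, -0.5, 0.6]
opening: 0.0445
[0.65175774 0.1465824  0.09776197] 0.04446414408649508 [ 0.23650829 -0.46101051  0.62688846] [-0.0704355  -0.03845881 -0.08519294]
```

View pics/w16.png

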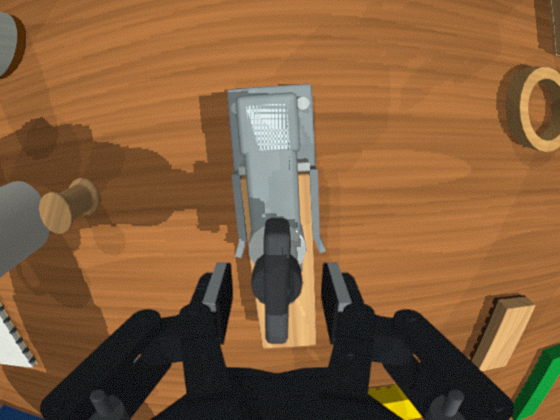

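```bash
python3 -m inch '0 1.5 -0.7 0;0 3 -0.7 0;0 3 -0.7 0'
python3 -m inch '0 0 0 0;0 0 0 0;0 0 0 0;0 0 0 0;0 0 0 0;0 0 0 0;0 0 0 0;0 0 0 0' 5 110
python3 - <<'E'
from h import *
p,Rm,o=tool();print(p,Rm.round(4),o["q"],o["opening"],o["force"],o["moment"]);save("wrist","w17")
E
```

```text
time_s: 33.7
tool_pos: [0.6507, 0.1466, 0.0942]
tcp_rot: [-1.181, 1.255, -1.245]
force: [-0.2, -0.3, -0.5]
opening: 0.0453
time_s: 34.37
tool_pos: [0.6508, 0.1467, 0.0945]
tcp_rot: [-1.181, 1.255, -1.245]
force: [-2.2, 0.9, 5.4]
opening: 0.0093
[0.65079086 0.14667042 0.09453171] [[-0.0558 -0.003   0.9984]
 [-0.9984  0.0049 -0.0558]
 [-0.0047 -1.     -0.0033]] [ 0.10940646  0.63266049  0.1011655   1.04178576  0.00522269 -2.97640434] 0.009262938971063846 [-2.19251042  0.86994189  5.41556558] [ 0.13801843  0.40503566 -0.12447539]
```

View pics/w17.png

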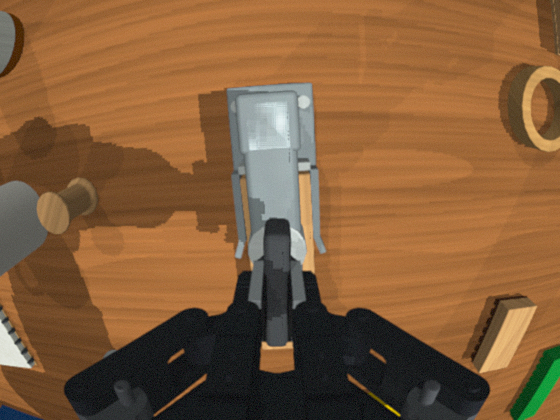

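Pinched on the bar: the fingers stopped at 9.3 mm under 110 N and the bar lies between the pads. Now I wind clockwise in small logged steps.

```bash
cat > log.py <<'E'
from h import *
p,Rm,o=tool();y=-np.arctan2(Rm[1,2],Rm[0,2])
s="%.2f %.4f %.4f %.4f %.4f %.4f %.4f %.2f %.2f %.2f %.4f"%(o["time_s"],y,o["q"][5],o["moment"][0],o["moment"][1],o["moment"][2],o["joint_torque"][5],*o["force"],p[2])
open("wind.txt","a").write(s+"\n");print(s)
E
python3 log.py
for i in 1 2 3 4 5 6 7 8 9 10; do python3 -m inch '0 0.13 0 0.04' >/dev/null; python3 log.py; done
```

```text
34.42 0.0558 -2.9764 0.1310 0.3722 -0.1203 -0.0982 -1.95 0.49 4.53 0.0945
34.50 0.0950 -2.9372 0.0254 0.3549 0.2050 -1.2767 -2.17 -0.03 6.12 0.0944
34.58 0.1372 -2.8950 -0.0630 0.4790 0.1726 -0.7549 -2.76 -0.96 5.91 0.0943
34.67 0.1774 -2.8548 -0.0634 0.3985 0.2174 -0.6288 -1.44 -0.71 6.30 0.0942
34.75 0.2175 -2.8148 -0.1227 0.4535 0.1831 -0.6167 -0.94 -1.52 5.90 0.0940
34.83 0.2575 -2.7748 -0.1763 0.4568 0.2145 -0.6154 -1.59 -1.29 5.34 0.0939
34.92 0.2976 -2.7348 -0.2246 0.4664 0.1774 -0.6152 -2.05 -1.18 6.64 0.0938
35.00 0.3375 -2.6948 -0.2517 0.4593 0.1739 -0.6149 -1.42 -0.94 6.25 0.0937
35.08 0.3776 -2.6548 -0.3075 0.4928 0.1645 -0.6145 -2.79 -1.44 6.11 0.0935
35.17 0.4177 -2.6148 -0.3931 0.5561 0.1456 -0.6142 -2.20 -1.72 6.58 0.0934
35.25 0.4577 -2.5748 -0.3967 0.5629 0.2257 -0.6142 -3.26 -2.44 6.75 0.0933
```

```bash

for i in 1 2 3 4 5 6 7 8 9 10; do python3 -m inch '0 0.13 0 0.04' >/dev/null; python3 log.py; done
```

```text
35.33 0.4977 -2.5348 -0.4641 0.6128 0.1872 -0.6146 -2.92 -2.88 6.79 0.0932
35.42 0.5378 -2.4948 -0.4975 0.6094 0.2168 -0.6133 -2.78 -2.30 6.83 0.0930
35.50 0.5778 -2.4548 -0.5498 0.6374 0.1295 -0.6145 -2.63 -2.74 6.98 0.0929
35.58 0.6179 -2.4148 -0.5653 0.6979 0.1621 -0.6135 -4.04 -1.84 6.72 0.0927
35.67 0.6578 -2.3748 -0.6169 0.6779 0.2059 -0.6137 -3.60 -3.00 8.26 0.0926
35.75 0.6979 -2.3348 -0.6644 0.7109 0.1181 -0.6139 -4.43 -2.98 6.66 0.0925
35.83 0.7379 -2.2948 -0.6468 0.7622 0.1440 -0.6139 -4.56 -3.92 8.09 0.0924
35.92 0.7780 -2.2548 -0.7290 0.8073 0.1993 -0.6138 -4.63 -3.88 8.51 0.0922
36.00 0.8179 -2.2148 -0.7914 0.8486 0.1745 -0.6137 -4.19 -3.76 6.77 0.0921
36.08 0.8580 -2.1748 -0.7878 0.9027 0.2233 -0.6138 -4.54 -4.67 8.61 0.0920
```

```bash

for i in 1 2 3 4 5 6 7 8 9 10 11 12; do python3 -m inch '0 0.13 0 0.04' >/dev/null; python3 log.py; done
```

```text
36.17 0.8980 -2.1348 -0.7903 0.9350 0.2519 -0.6139 -5.04 -3.94 7.16 0.0918
36.25 0.9380 -2.0948 -0.8657 0.9620 0.1742 -0.6141 -4.47 -4.71 8.03 0.0917
36.33 0.9781 -2.0548 -0.8803 1.0170 0.1574 -0.6143 -4.77 -5.05 7.57 0.0916
36.42 1.0181 -2.0148 -0.8928 1.0418 0.1602 -0.6145 -4.92 -5.16 7.59 0.0915
36.50 1.0581 -1.9748 -0.9826 1.0819 0.2253 -0.6147 -6.24 -3.87 9.09 0.0913
36.58 1.0981 -1.9348 -0.9513 1.0943 0.2437 -0.6148 -5.89 -5.05 8.69 0.0912
36.67 1.1381 -1.8948 -1.0381 1.1795 0.1974 -0.6151 -6.31 -5.37 8.95 0.0910
36.75 1.1782 -1.8547 -0.9950 1.2093 0.1645 -0.6153 -6.15 -4.48 9.77 0.0909
36.83 1.2181 -1.8148 -1.0304 1.2251 0.1814 -0.6156 -6.74 -4.98 9.60 0.0908
36.92 1.2582 -1.7747 -1.0300 1.3190 0.1874 -0.6159 -6.76 -5.62 9.97 0.0907
37.00 1.2981 -1.7348 -1.0743 1.3615 0.2025 -0.6162 -6.83 -5.00 9.46 0.0905
37.08 1.3382 -1.6948 -1.1533 1.4421 0.2421 -0.6167 -7.16 -5.02 10.00 0.0904
```

Torque is steady, so no touch yet. The lateral force pattern says my grip is about 1.4 mm off the screw axis along the bar. I'll add a small orbit correction while turning.

```bash

for i in 1 2 3 4 5; do python3 -m inch '0.33 0.13 0.2 0.04' >/dev/null; python3 log.py; done; echo
for i in 1 2 3 4 5 6; do python3 -m inch '0.06 0.13 0 0.04' >/dev/null; python3 log.py; done
```

```text
37.17 1.3781 -1.6551 -0.7252 1.1129 0.2025 -0.6025 -5.98 -3.36 9.04 0.0903
37.25 1.4179 -1.6155 -0.3871 0.8781 0.1815 -0.6079 -4.36 -1.95 8.23 0.0902
37.33 1.4578 -1.5758 -0.2518 0.6917 0.1945 -0.6091 -3.88 -1.92 7.54 0.0901
37.42 1.4977 -1.5361 -0.0574 0.4303 0.1550 -0.6091 -3.10 -0.88 6.86 0.0900
37.50 1.5376 -1.4964 0.1827 0.2381 0.1370 -0.6088 -1.21 0.23 5.77 0.0898

37.58 1.5775 -1.4564 -0.0795 0.3968 0.1123 -0.6200 -1.75 -0.34 5.84 0.0897
37.67 1.6175 -1.4164 -0.0554 0.4113 0.1455 -0.6159 -2.29 -0.66 6.83 0.0896
37.75 1.6575 -1.3764 -0.0641 0.3755 0.2424 -0.6151 -2.19 -0.78 6.22 0.0894
37.83 1.6975 -1.3363 -0.0957 0.3653 0.2296 -0.6152 -2.09 -0.88 6.01 0.0893
37.92 1.7375 -1.2963 -0.1393 0.4030 0.2164 -0.6153 -1.90 -0.22 5.43 0.0892
38.00 1.7775 -1.2563 -0.0963 0.4473 0.1366 -0.6155 -2.46 0.17 6.66 0.0891
```

```bash

for i in 1 2 3 4 5 6 7 8; do python3 -m inch '0.06 0.13 0 0.04' >/dev/null; python3 log.py; done
```

```text
38.08 1.8176 -1.2162 -0.0595 0.4366 0.1639 -0.6157 -3.03 -0.39 6.45 0.0889
38.17 1.8575 -1.1762 -0.0908 0.4226 0.1196 -0.6160 -2.36 0.13 6.56 0.0888
38.25 1.8975 -1.1362 -0.1157 0.4635 0.1778 -0.6146 -3.14 -0.96 6.70 0.0887
38.33 1.9375 -1.0962 -0.1724 0.4485 0.1795 -0.6071 -2.62 -1.19 6.70 0.0886
38.42 1.9775 -1.0561 -0.0834 0.4470 0.1991 -0.6007 -3.21 -0.73 6.81 0.0884
38.50 2.0174 -1.0161 -0.1424 0.4545 0.1554 -0.5946 -1.70 0.13 7.03 0.0884
38.58 2.0575 -0.9761 -0.1037 0.4587 0.2653 -0.5888 -2.49 0.63 7.86 0.0882
38.67 2.0975 -0.9360 -0.1393 0.4123 0.1786 -0.5818 -2.48 0.05 7.97 0.0881
```

Joint-6 torque was flat until yaw 1.86 to 1.88 and has risen steadily at 0.16 N m/rad since 1.8975. The touch is therefore at yaw ≈ 1.888, after 1.83 rad of turning (5.8 mm of travel, within the stated range). Target yaw is 1.888 + 1.571 = 3.459, with 1.36 rad left.

```bash

for i in 1 2 3 4 5 6 7 8 9 10 11 12 13 14 15 16; do python3 -m inch '0.06 0.13 0 0.04' >/dev/null; python3 log.py; done
```

```text
38.75 2.1375 -0.8959 -0.1157 0.4678 0.2061 -0.5758 -3.30 -0.01 7.69 0.0880
38.83 2.1775 -0.8559 -0.1735 0.5170 0.2558 -0.5684 -3.41 -1.12 7.30 0.0879
38.92 2.2175 -0.8158 -0.1140 0.5268 0.2250 -0.5613 -1.81 0.95 7.73 0.0878
39.00 2.2574 -0.7758 -0.1488 0.4783 0.2170 -0.5546 -2.73 -0.38 8.75 0.0877
39.08 2.2974 -0.7358 -0.1209 0.4929 0.2489 -0.5475 -3.14 -1.19 8.07 0.0875
39.17 2.3374 -0.6956 -0.0978 0.5600 0.2316 -0.5401 -2.63 -0.70 8.31 0.0875
39.25 2.3774 -0.6556 -0.1901 0.5700 0.3220 -0.5327 -2.95 0.30 8.41 0.0873
39.33 2.4174 -0.6156 -0.1826 0.5683 0.3431 -0.5253 -4.10 -0.56 8.24 0.0872
39.42 2.4573 -0.5755 -0.1388 0.5908 0.2634 -0.5180 -3.53 -0.39 9.36 0.0872
39.50 2.4973 -0.5354 -0.1938 0.6157 0.2907 -0.5106 -3.43 -0.82 8.90 0.0870
39.58 2.5374 -0.4953 -0.1635 0.6381 0.2736 -0.5033 -3.05 -0.81 9.16 0.0869
39.67 2.5773 -0.4553 -0.1406 0.6183 0.3248 -0.4960 -3.58 -0.36 8.44 0.0868
39.75 2.6172 -0.4152 -0.1978 0.6669 0.2931 -0.4887 -3.42 -1.61 10.23 0.0867
39.83 2.6573 -0.3751 -0.1842 0.6000 0.3487 -0.4814 -3.08 -0.78 8.91 0.0866
39.92 2.6973 -0.3351 -0.1733 0.6646 0.2802 -0.4741 -3.26 -0.82 9.95 0.0864
40.00 2.7372 -0.2950 -0.1851 0.6545 0.4003 -0.4669 -3.87 -0.30 10.41 0.0864
```

The wrist moment confirms it, climbing from 0.18 to about 0.34 N m. 18 more steps (0.72 rad).

```bash

for i in 1 2 3 4 5 6 7 8 9 10 11 12 13 14 15 16 17 18; do python3 -m inch '0.06 0.13 0 0.04' >/dev/null; python3 log.py; done
python3 -m inch '0 0 0 0;0 0 0 0'; python3 log.py
```

```text
40.08 2.7773 -0.2549 -0.1975 0.6635 0.3507 -0.4596 -4.08 -0.52 10.12 0.0863
40.17 2.8173 -0.2148 -0.2008 0.6928 0.3768 -0.4524 -4.06 -1.07 10.63 0.0861
40.25 2.8572 -0.1747 -0.2250 0.7102 0.3441 -0.4453 -3.63 -0.96 9.92 0.0860
40.33 2.8972 -0.1346 -0.1654 0.6619 0.3336 -0.4382 -3.86 -0.89 11.24 0.0859
40.42 2.9372 -0.0946 -0.2066 0.7058 0.3974 -0.4310 -3.62 0.51 11.33 0.0858
40.50 2.9772 -0.0545 -0.2933 0.7608 0.4211 -0.4239 -3.68 -1.26 10.68 0.0857
40.58 3.0172 -0.0144 -0.2195 0.7091 0.4184 -0.4168 -4.05 -1.17 11.07 0.0856
40.67 3.0572 0.0257 -0.2373 0.7273 0.3852 -0.4097 -4.15 -1.40 11.24 0.0855
40.75 3.0971 0.0657 -0.1834 0.8090 0.3254 -0.4025 -3.49 -0.20 11.10 0.0854
40.83 3.1371 0.1058 -0.2502 0.7409 0.4703 -0.3954 -4.04 -0.41 11.89 0.0852
40.92 -3.1060 0.1459 -0.2621 0.8245 0.4380 -0.3882 -4.23 -1.21 12.81 0.0851
41.00 -3.0661 0.1860 -0.2791 0.8111 0.3939 -0.3811 -4.28 -0.23 12.03 0.0850
41.08 -3.0261 0.2261 -0.2167 0.9289 0.4342 -0.3740 -4.45 -0.66 11.80 0.0849
41.17 -2.9861 0.2661 -0.2900 0.8593 0.3878 -0.3669 -4.62 -0.13 12.51 0.0848
41.25 -2.9461 0.3062 -0.2781 0.8910 0.4312 -0.3598 -3.61 -0.01 12.45 0.0847
41.33 -2.9062 0.3463 -0.2632 0.8864 0.4314 -0.3528 -5.07 -1.88 12.40 0.0846
41.42 -2.8661 0.3863 -0.3127 0.8736 0.4428 -0.3458 -5.59 -0.18 11.93 0.0844
41.50 -2.8262 0.4265 -0.2726 0.8930 0.5238 -0.3386 -4.66 -1.27 12.80 0.0844
time_s: 41.67
tool_pos: [0.6479, 0.1472, 0.0844]
tcp_rot: [-1.336, -0.975, 0.974]
force: [-4.7, -1.1, 11.6]
opening: 0.0094
41.67 -2.8276 0.4250 -0.2040 0.8833 0.2545 0.3724 -4.66 -1.14 11.59 0.0844
```

```bash
python3 -m inch '0 0 0 0;0 0 0 0;0 0 0 0;0 0 0 0;0 0 0 0;0 0 0 0' 60 50
python3 -m inch '0 -5 0 0;0 -15 0 0;0 -30 0 0;0 -48 0 0;0 -62 0 0;0 -70 0 0;0 -70 0 0;0 -70 0 0'
python3 - <<'E'
from h import *
import pickle
p,Rm,o=tool();print(p,Rm.round(4),o["force"],o["moment"])
im,c=save("wrist","w18");pickle.dump((p,Rm,c),open("w18.pkl","wb"))
b=cv2.imread("pics/w18.png");cv2.imwrite("pics/w18c.png",cv2.resize(b[130:310,215:335],None,fx=6,fy=3.3,interpolation=cv2.INTER_CUBIC))
E
```

```text
time_s: 42.17
tool_pos: [0.6476, 0.1473, 0.0829]
tcp_rot: [-1.335, -0.974, 0.974]
force: [0.6, -0.2, 0.6]
opening: 0.0603
time_s: 42.83
tool_pos: [0.6481, 0.147, 0.1534]
tcp_rot: [-1.336, -0.974, 0.973]
force: [0.2, -0.8, -0.1]
opening: 0.06
[0.64814808 0.14696894 0.15344117] [[ 0.3091 -0.0026 -0.951 ]
 [ 0.951   0.0048  0.3091]
 [ 0.0038 -1.      0.004 ]] [ 0.2028204  -0.81355937 -0.13805296] [-0.05206159 -0.01261263  0.02506608]
```

View pics/w18.png

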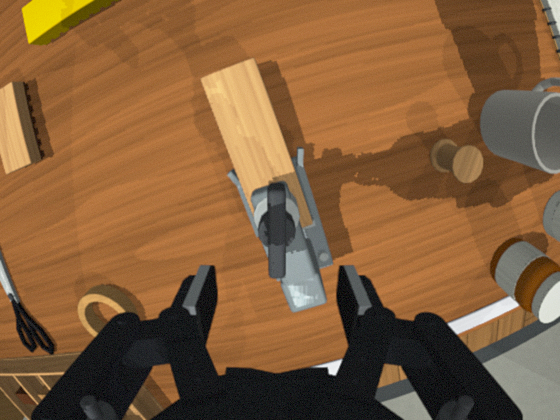

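View pics/w18c.png

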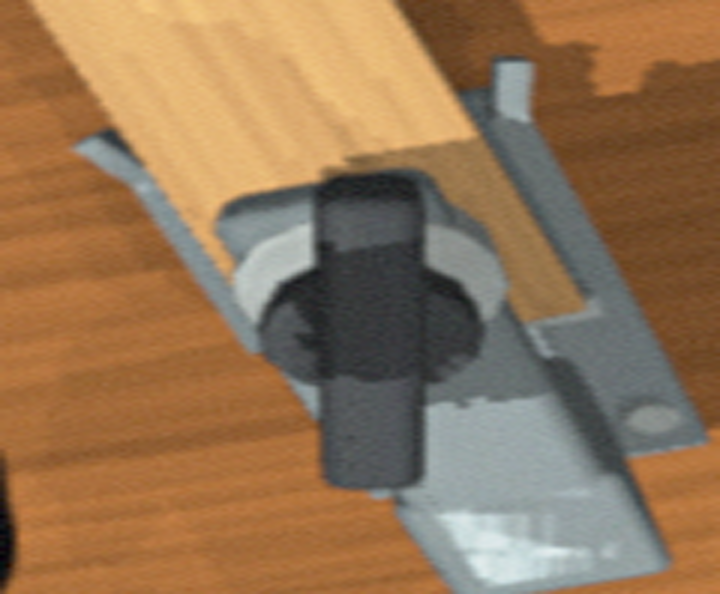

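```bash
python3 - <<'E'
from h import *
import pickle
p,Rm,c=pickle.load(open("w18.pkl","rb"))
print([onz("wrist",u,.042,c).round(4)[:2] for u in((202,78),(255,60))])
f=lambda u,v,z:onz("wrist",(215+u/6,130+v/3.3),z,c)
m1=(f(317,205,.128)+f(423,205,.128))/2;m2=(f(325,484,.128)+f(422,486,.128))/2;d=m2-m1
print("bar ang",np.arctan2(d[1],d[0]),"len",np.linalg.norm(d),(m1+m2)/2,"tool",np.arctan2(-Rm[1,2],-Rm[0,2])+0)
save("top","t18");im0=cv2.imread("pics/top0.png");im=cv2.imread("pics/t18.png")
cv2.imwrite("pics/t18c.png",cv2.resize(im,None,fx=1.4,fy=1.4))
E
```

```text
[array([0.5272, 0.1196]), array([0.528 , 0.1676])]
bar ang -0.30703813028383636 len 0.060984693656817315 [0.65104889 0.1467072  0.128     ] tool -0.3142435879932202
```

View pics/t18c.png

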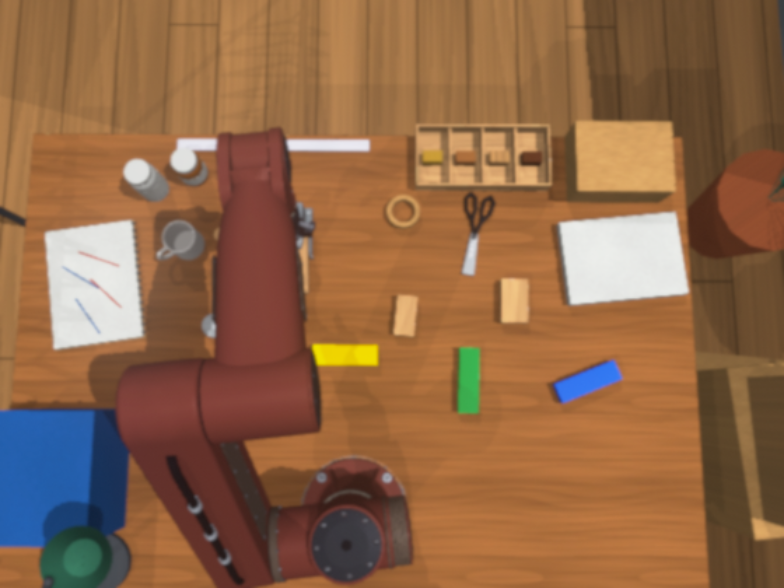

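The bar stands at −0.307 rad against the tool's −0.314, so it did not slip. The block's near end is at x = 0.527–0.528, against 0.526 before winding. The other objects are where they were, and the arm is clear.

```bash
python3 -c "
from bench import *
print(job_done())"
```

```text
the job is handed in; nothing more can be done
None
```

The long block is home against the stop under the screw, the knob is wound a quarter turn past the touch, and the job was handed in at about 43 s. No verdict was reported.

- **Block:** I slid it end-first along the bed until it met a firm stop. The position stayed still while the push rose to about 8.5 N. The implied centre was x ≈ 0.604, against 0.6037 expected.
- **Knob:** The foot touched after about 1.83 rad of turning (5.8 mm of travel), seen as a clear kink in the joint-6 torque. I stopped 1.568 rad after that, aiming for 1.571, then let go.
- **Last checks:** The bar and tool angles agreed within 0.01 rad, so the grip did not slip. The wrist picture shows the block still against the stop. Its near end measured 1–2 mm different from before winding, which is about the camera calibration's accuracy. The other objects in view stand where they were; in the last top picture the arm hid the spool and part of the weight.

Three things did not go to plan:

- **Short fingertips:** They sit about 30 mm short of the stated TCP, so my first grasp closed above the block and I had to go lower.
- **Joint 6 limit:** It ran into its limit and tilted the tool. I set the block down on clear table, undid the tilt, and took the block again with the tool turned round.
- **Top camera:** It read about 4–5 mm off in y compared with the wrist camera. I used the wrist camera, which the first grasp confirmed.

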